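# Close up the optician's bench: bottles on the ledge, caps home, drivers in the tray

### The arm

A 6-joint arm with a two-finger parallel gripper is mounted at the origin on the work surface. World frame = base frame: x ahead of the robot, y to its left, z up, the work surface at z = 0. Lengths are in mm, angles in degrees, forces in N, time in s.
With the tool pointing down it reaches from about 300 to 850 mm from the base axis. Payload 4.2 kg.
Tool frame: the origin (TCP) lies at the very end of the fingers, on their centre line; the grasp point (between the pads) lies 19 mm behind it (hold_point_z is the z of the grasp point in the tool frame, in mm); z points along the fingers, y is the direction in which the jaws open and shut (so a half turn about z gives the same grasp; the last joint's range is limited). The gripper opens to 91 mm and grips with 3 to 60 N. Pads are 32 mm wide; open, the fingers measure 118 mm over their backs; the gripper's body (76 mm by 178 mm) begins 60 mm behind the grasp point.
Start: joints at [74.141, 18.312, 89.639, -0, 72.044, -1.146], TCP at [146.044, 556.16, 213.976] pointing down, gripper open.
Joint ranges: [-177.97, 177.97], [-48.28, 115.42], [12.27, 149.76], [-77.06, 257.06], [2.81, 150.46], [-146.56, 146.56]. Speed limits (degrees/s): [147.25, 147.25, 180, 180, 180, 180].

### API

Orientations are given as [roll, pitch, yaw] about the fixed x, y, z axes, in that order (R = Rz(yaw) Ry(pitch) Rx(roll)).
In Python, from workcell import state, grab_frame, job_done, hold_point_z gives the robot as it stands. The module is installed in compiled form; this text tells all that it offers.
- The arm moves only by the shell command python3 -m creep 'ROWS' [FORCE]. ROWS is JSON, a list of rows, each a list of 7 numbers: the closure, from 0 (fully open) to 1 (shut), then the shift along the tool's x, y, z in mm, then the turn, a rotation vector about the tool's x, y, z in degrees. A call has 1 to 5 rows; each row shifts and turns the commanded pose from where the row before left it, along the tool's axes as they then stand; what a row does not reach is not made up. A row lasts 1/8 s, in which the tool goes at most 62.5 mm and 10.7 degrees, less where a joint would pass 70% of its speed; a pose out of reach is approached as far as the arm can. A call is refused whole if a number of a shift passes 62.5 or a number of a turn 10.7, either way. A call with a gripper value outside its range is refused whole. The fingers move at their own pace and stop on an object; FORCE is the grip in N (left out, the last holds). Time passes only in rows, so rows that do not move let the fingers close. It gives the time, the measured TCP pose, the force and the opening at its end, in the units of the state.
- state(): the state, without advancing time (a new reading comes with each control period).
- grab_frame(name): name is "scene" or "top" or "wrist"; returns a dict with "frame" (420x560x3 uint8, red, green, blue), "fx", "fy", "cx", "cy" (pixels), "k1" (the pictures are not rectified: a ray, as slopes to the right and down, at radius r is drawn at 1 + k1 r^2 times it, then the intrinsics apply), "view" (4x4, takes a point from world to camera coordinates). Camera axes: x right, y down, z forward; pixel columns grow to the right and rows downward; lengths in mm; the calibration is good to about 2 mm. A picture is of the moment at which its call begins. There is no depth.
- job_done(): hands the job in, once; it reports no verdict.
The state is a dict: "time_s": time; "qpos": joint angles; "qvel": joint speeds; "effort": joint torques, N m; "ee_pos": TCP position; "ee_rot": TCP orientation; "force": force on the tool from outside, world axes, zero at the start; "torque": the same for the moment, N m; "gripper_width": finger opening in mm.
Only numpy, scipy, OpenCV 4.12 (cv2) and the standard library are available. Lean on these libraries where they do the work, as an engineer would, in place of code of your own. Each camera call takes 0.05 s, during which the arm holds its last target.

### The job

Tidy the optician's bench. Stand every bottle upright on the ledge, centred on the mark of its cap's colour; only once a bottle stands on the ledge, not before, press its cap straight down until it is fully home. Lay every screwdriver flat in the black tray, side by side and lengthwise with the handle towards the red-banded end. Set things down gently, never tip a bottle over, and leave the spectacle case, the stamp and the lens box alone.

Things in the scene. Friction and masses are not known exactly. Their poses are not given: they have to be found in the camera images.
- ledge: fixed low white ledge, a solid block 110 (its x) by 440 (its y) by 45 mm high; origin at the centre of its underside, so its top is at z = 0.045. Four round coloured marks are painted on its top in a row along its y, 100 mm apart, in an order that changes
- red_mark: flat red disc, 68 mm across and under 1 mm thick (paint, nothing to feel), on top of the ledge; origin at its centre. The place for the red-capped bottle
- red_bottle: loose white round bottle with a red cap and a thin red stripe, about 0.24 kg; body 52 mm across, straight-sided up to 72 mm, shoulder at 80 mm; origin at the centre of its underside, z up along the bottle; may be absent
- red_cap (a joint): how far the red cap is pressed down, m: 0 fully up, 0.009 fully home (a white neck shows under the cap while it is up; 1 mm gap left when home). It is stiff (about 5 N), has no spring and stays where it is pushed; pressed straight down on the bottle's axis. The cap is a red disc 33 mm across and 20 mm tall; its top stands 110 mm above the bottle's underside when fully up, 101 mm when home
- blue_mark: flat blue disc, 68 mm across and under 1 mm thick (paint, nothing to feel), on top of the ledge; origin at its centre. The place for the blue-capped bottle
- blue_bottle: loose amber brown round bottle with a blue cap and a thin blue stripe, about 0.24 kg; body 48 mm across, straight-sided up to 84 mm, shoulder at 92 mm; origin at the centre of its underside, z up along the bottle; may be absent
- blue_cap (a joint): how far the blue cap is pressed down, m: 0 fully up, 0.009 fully home (a white neck shows under the cap while it is up; 1 mm gap left when home). It is stiff (about 5 N), has no spring and stays where it is pushed; pressed straight down on the bottle's axis. The cap is a blue disc 33 mm across and 20 mm tall; its top stands 122 mm above the bottle's underside when fully up, 113 mm when home
- yellow_mark: flat yellow disc, 68 mm across and under 1 mm thick (paint, nothing to feel), on top of the ledge; origin at its centre. The place for the yellow-capped bottle
- yellow_bottle: loose grey round bottle with a yellow cap and a thin yellow stripe, about 0.24 kg; body 56 mm across, straight-sided up to 68 mm, shoulder at 76 mm; origin at the centre of its underside, z up along the bottle; may be absent
- yellow_cap (a joint): how far the yellow cap is pressed down, m: 0 fully up, 0.009 fully home (a white neck shows under the cap while it is up; 1 mm gap left when home). It is stiff (about 5 N), has no spring and stays where it is pushed; pressed straight down on the bottle's axis. The cap is a yellow disc 33 mm across and 20 mm tall; its top stands 106 mm above the bottle's underside when fully up, 97 mm when home
- green_mark: flat green disc, 68 mm across and under 1 mm thick (paint, nothing to feel), on top of the ledge; origin at its centre. The place for the green-capped bottle
- green_bottle: loose cream round bottle with a green cap and a thin green stripe, about 0.24 kg; body 50 mm across, straight-sided up to 78 mm, shoulder at 86 mm; origin at the centre of its underside, z up along the bottle; may be absent
- green_cap (a joint): how far the green cap is pressed down, m: 0 fully up, 0.009 fully home (a white neck shows under the cap while it is up; 1 mm gap left when home). It is stiff (about 5 N), has no spring and stays where it is pushed; pressed straight down on the bottle's axis. The cap is a green disc 33 mm across and 20 mm tall; its top stands 116 mm above the bottle's underside when fully up, 107 mm when home
- tray: fixed black open tool tray, 210 (its x) by 180 (its y) by 25 mm high, walls and floor 5 mm; origin at the centre of its underside. Its -x end is the handle end, marked by a red band along that rim and a red strip on the floor there
- driver_a: loose screwdriver, 150 mm long, 0.06 kg: square orange handle 95 by 16 by 16 mm with black grip, steel shaft 6 mm thick and 55 mm long; origin under the middle of the handle; its x runs from handle to tip, the handle spanning x -47.5 to +47.5 mm, the tip at x +102.5 mm; any of its four handle faces may be down; may be absent
- driver_a_mid (a point): middle of the orange handle, on the driver's axis, 8 mm from each face; axes as the driver
- driver_b: loose screwdriver, 150 mm long, 0.06 kg: square blue handle 95 by 16 by 16 mm with black grip, steel shaft 6 mm thick and 55 mm long; origin under the middle of the handle; its x runs from handle to tip, the handle spanning x -47.5 to +47.5 mm, the tip at x +102.5 mm; any of its four handle faces may be down; may be absent
- driver_b_mid (a point): middle of the blue handle, on the driver's axis, 8 mm from each face; axes as the driver
- driver_c: loose screwdriver, 150 mm long, 0.06 kg: square green handle 95 by 16 by 16 mm with black grip, steel shaft 6 mm thick and 55 mm long; origin under the middle of the handle; its x runs from handle to tip, the handle spanning x -47.5 to +47.5 mm, the tip at x +102.5 mm; any of its four handle faces may be down; may be absent
- driver_c_mid (a point): middle of the green handle, on the driver's axis, 8 mm from each face; axes as the driver
- case: bystander: dark blue spectacle case, 65 by 160 by 40 mm, loose; origin at the centre of its underside
- stamp: bystander: black and grey self-inking stamp, 50 by 75 by 75 mm, loose; origin at the centre of its underside
- lensbox: bystander: clear lens box with orange lid, 100 by 80 by 55 mm, loose; origin at the centre of its underside

How it is judged:
By the outcome, as a careful person would: the job done as asked, in the order asked, and still so for the second after the job is handed in, with the robot touching nothing.
Of red_bottle, blue_bottle, yellow_bottle, green_bottle only 3 to 4 are there at a start; the rules pass over those that are not, and their reading is None.
Of driver_a, driver_b, driver_c only 2 to 2 are there at a start; the rules pass over those that are not, and their reading is None.
At some moment in a run one of driver_a, driver_b, driver_c may be knocked a few centimetres aside while the robot is not near it.
It also fails if it takes over 210 s, if anything falls off the work surface, if the arm or the gripper's body presses on something with over 40 N, if the wrist force passes 120 N, or if a joint passes its speed limit or range.

## Working session

There is one attempt and no reset: what is moved stays moved. The work goes in short steps, Python scripts to look and compute and a shell command to move; the robot and the scene stay as the last step left them, time stands still between calls to the robot, and variables do not carry over. Pictures are saved under pics/ and viewed, and the job is handed in when it is done.

```bash
mkdir -p pics; ls
cat > h.py <<'E'
import numpy as np,cv2
from workcell import state,grab_frame,hold_point_z
def snap(n,f):
    d=grab_frame(n); cv2.imwrite('pics/'+f+'.png',cv2.cvtColor(d['frame'],cv2.COLOR_RGB2BGR)); return d
def ray(d,u,v):
    x=(u-d['cx'])/d['fx'];y=(v-d['cy'])/d['fy']
    rd=np.hypot(x,y);r=rd
    for _ in range(30): r=rd/(1+d['k1']*r*r)
    s=r/rd if rd>0 else 1
    V=np.array(d['view']);R=V[:3,:3];t=V[:3,3]
    return -R.T@t, R.T@np.array([x*s,y*s,1])
def onz(d,u,v,z):
    o,k=ray(d,u,v); return o+k*(z-o[2])/k[2]
def proj(d,p):
    V=np.array(d['view']);c=V[:3,:3]@np.array(p)+V[:3,3]
    x,y=c[0]/c[2],c[1]/c[2];f=1+d['k1']*(x*x+y*y)
    return np.array([d['fx']*x*f+d['cx'],d['fy']*y*f+d['cy']])
E
python3 - <<'E'
from h import *
print(state(),hold_point_z)
for n in ['scene','top','wrist']:
    d=snap(n,n+'0'); o,_=ray(d,d['cx'],d['cy']); print(n,o,d['fx'],d['k1'],_)
E
```

```text
pics
{'time_s': 0.0, 'qpos': array([ 7.41397930e+01,  1.83503411e+01,  8.97062501e+01, -2.77906117e-03,
        7.20425304e+01, -1.14576529e+00]), 'qvel': array([-0.01486479, -0.0323822 ,  0.15238164,  0.09471809,  0.06167658,
        0.0220475 ]), 'effort': array([-2.02390809e-03, -4.12467670e+01, -2.31972134e+01,  7.25764618e-02,
        4.55675845e-02, -1.34199249e-04]), 'ee_pos': array([145.92728632, 555.65836147, 213.13435927]), 'ee_rot': array([-1.79900845e+02,  6.59625846e-04,  1.65286418e+02]), 'force': array([ 0.81519756,  0.32925894, -0.25209073]), 'torque': array([ 0.00521641,  0.0292797 , -0.00764299]), 'gripper_width': 90.99797213480305} -18.8
scene [ 1142.84067115 -1025.16836286   901.66965003] 441.3889109034205 0.0074860803253999795 [-0.41784046  0.69954479 -0.57969512]
top [ 368.51694625  -64.09900541 1143.90976331] 431.92496262929075 0.04587909685325004 [ 0.16850734  0.03483554 -0.98508465]
wrist [ 76.05029307 572.68661517 384.84789903] 361.1046350605902 -0.09587345692871768 [ 0.24652524 -0.06672731 -0.96683648]
```

View pics/scene0.png

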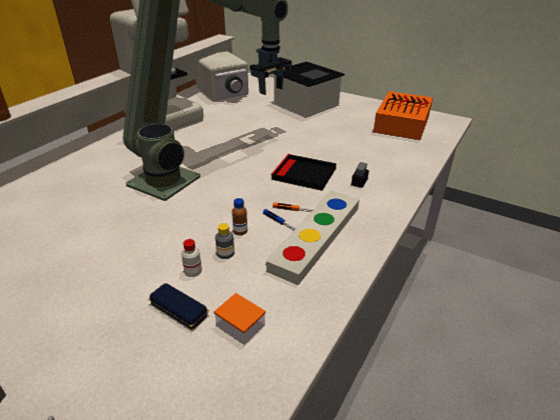

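View pics/top0.png

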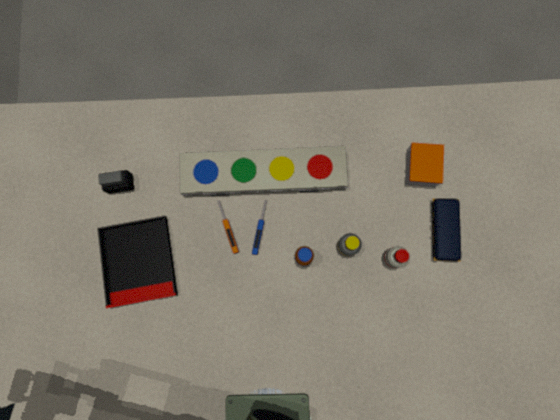

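View pics/wrist0.png

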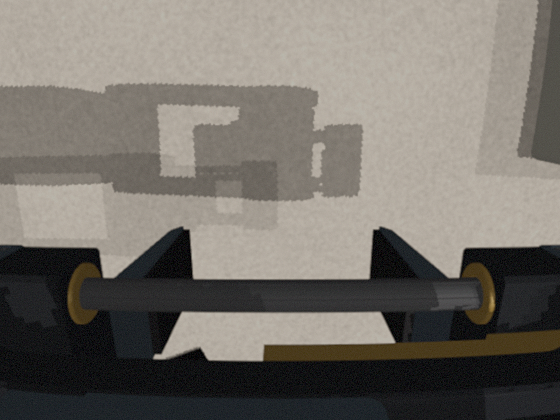

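The scene and top views show three upright bottles: blue cap at top (304,256), yellow at (352,243) and red at (401,256). Two drivers, orange (229,230) and blue (259,230), point to +x. The ledge marks from left to right are blue, green, yellow, red, and the tray is at (138,262) with its red end at the bottom. No green bottle is present.

```bash
cat > meas.py <<'E'
from h import *
def comps(mask,amin):
    n,l,s,c=cv2.connectedComponentsWithStats(mask.astype(np.uint8))
    return [(s[i,4],c[i],l==i) for i in range(1,n) if s[i,4]>=amin]
d=snap('top','top1'); im=d['frame']
hsv=cv2.cvtColor(im,cv2.COLOR_RGB2HSV);H,S,Vv=[hsv[...,i].astype(int) for i in range(3)]
sat=(S>130)&(Vv>60)
cols={'red':sat&((H<6)|(H>174)),'orange':sat&(H>=6)&(H<19),'yellow':sat&(H>=20)&(H<36),'green':sat&(H>40)&(H<85),'blue':sat&(H>95)&(H<125)}
for k,m in cols.items():
    for a,c,mm in comps(m,25):
        ys,xs=np.nonzero(mm)
        print(k,a,c.round(1),'z45',onz(d,*c,45)[:2].round(1),'z106',onz(d,*c,106)[:2].round(1),'z12',onz(d,*c,12)[:2].round(1), 'bbox',xs.min(),xs.max(),ys.min(),ys.max())
cv2.imwrite('pics/crop1.png',cv2.resize(cv2.cvtColor(im[130:320,90:450],cv2.COLOR_RGB2BGR),None,fx=2.2,fy=2.2,interpolation=cv2.INTER_CUBIC))
# tray corners, ledge corners guess
E
python3 meas.py
```

```text
red 483 [319.5 166.4] z45 [ 669.7 -154.9] z106 [ 653.  -149.8] z12 [ 678.8 -157.6] bbox 307 332 155 178
red 155 [401.5 255.5] z45 [ 432.  -347.8] z106 [ 428.5 -332. ] z12 [ 433.9 -356.3] bbox 395 408 249 262
red 1000 [141.  293.9] z45 [355.8 308.3] z106 [356.5 287.6] z12 [355.4 319.4] bbox 106 175 281 307
orange 1313 [426.3 162.7] z45 [ 668.3 -428.9] z106 [ 651.7 -408.6] z12 [ 677.3 -439.8] bbox 409 443 142 183
orange 160 [230.  235.5] z45 [495.8  82. ] z106 [488.8  73.9] z12 [499.7  86.4] bbox 223 238 219 252
orange 71 [301.7 259.4] z45 [429.3 -99.1] z106 [425.9 -97.1] z12 [ 431.1 -100.1] bbox 295 312 247 265
yellow 486 [281.2 168.1] z45 [669.1 -54.8] z106 [652.4 -55.4] z12 [678.1 -54.6] bbox 269 293 156 180
yellow 164 [352.  242.4] z45 [ 468.3 -227.3] z106 [ 462.8 -218.3] z12 [ 471.3 -232.2] bbox 345 359 236 249
green 432 [243.2 169.8] z45 [668.2  45.1] z106 [651.6  39.1] z12 [677.2  48.4] bbox 232 255 158 181
blue 440 [205.5 171.3] z45 [667.9 144.9] z106 [651.3 133.3] z12 [676.9 151.2] bbox 194 217 160 183
blue 49 [260.3 224.7] z45 [521.3   3.6] z106 [ 5.128e+02 -1.000e-01] z12 [525.9   5.7] bbox 258 263 220 230
blue 34 [255.2 249.7] z45 [457.3  18.1] z106 [452.4  13.5] z12 [460.   20.6] bbox 253 258 244 253
blue 135 [304.5 254.1] z45 [ 442.5 -106.6] z106 [ 438.4 -104.2] z12 [ 444.7 -107.9] bbox 298 311 248 260
```

View pics/crop1.png

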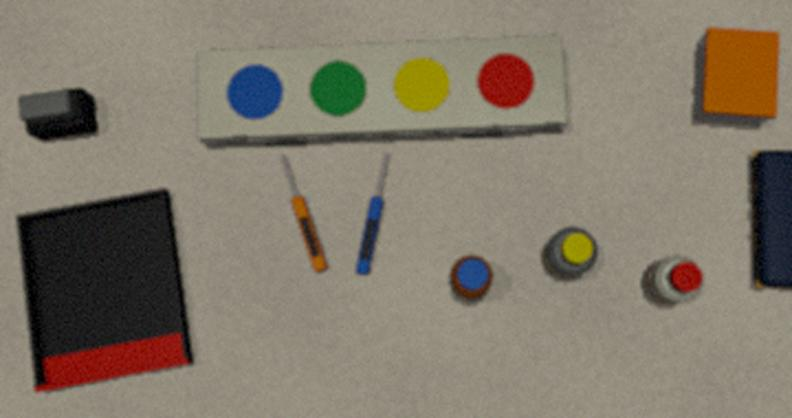

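```bash
python3 -m creep '[[0,0,0,0,0,0,10],[0,0,0,0,0,0,10],[0,0,0,0,0,0,10],[0,0,0,0,0,0,10],[0,0,0,0,0,0,10]]'; python3 -m creep '[[0,0,0,0,0,0,10],[0,0,0,0,0,0,10],[0,0,0,0,0,0,5.3],[0,0,0,0,0,0,0]]'
python3 - <<'E'
from h import *
d=grab_frame('top')
tr=[(18,215),(168,190),(190,363),(38,388)]
P=[onz(d,90+u/2.2,130+v/2.2,25)[:2] for u,v in tr]; P=np.array(P);print('tray corners',P.round(1),P.mean(0),[np.linalg.norm(P[i]-P[i-1]).round() for i in range(4)])
for n,u,v,z in [('blue',304.5,254.1,122),('yel',352,242.4,106),('red',401.5,255.5,110)]: print(n,onz(d,u,v,z))
for n,q in dict(a=[(284,155),(297,198),(321,270)],b=[(387,155),(376,198),(363,271)]).items():
    print(n,[onz(d,90+u/2.2,130+v/2.2,12)[:2].round(1) for u,v in q])
E
```

```text
time_s: 0.82
ee_pos: [146.0, 556.0, 213.7]
ee_rot: [-180.0, 0.0, 115.0]
force: [0.5, 0.6, 1.5]
gripper_width: 91.7
time_s: 1.32
ee_pos: [146.0, 556.0, 213.8]
ee_rot: [-180.0, 0.0, 90.1]
force: [-0.2, -1.0, -0.3]
gripper_width: 91.3
tray corners [[530.4 432.7]
 [554.5 252.8]
 [349.9 224. ]
 [327.1 400.4]] [440.48890829 327.46590913] [np.float64(206.0), np.float64(181.0), np.float64(207.0), np.float64(178.0)]
blue [ 437.25988335 -103.6323571   122.        ]
yel [ 462.83097906 -218.37722596  106.        ]
red [ 428.25008714 -330.89721903  110.        ]
a [array([595. , 114.7]), array([541.5,  99.4]), array([453.7,  71.4])]
b [array([590.6, -10.9]), array([538.3,   3.7]), array([451. ,  21.3])]
```

```bash
python3 -m creep '[[0,-30,13,-10,0,0,0],[0,-55,25,-16,0,0,0],[0,-55,25,0,0,0,0],[0,-55,25,0,0,0,0],[0,-55,25,0,0,0,0]]'; python3 -m creep '[[0,-55,25,0,0,0,0],[0,-55,25,0,0,0,0],[0,-55,25,0,0,0,0],[0,-55,25,0,0,0,0],[0,-55,25,0,0,0,0]]'; python3 -m creep '[[0,-55,25,0,0,0,0],[0,-55,20,0,0,0,0],[0,-25,8,0,0,0,0],[0,0,0,0,0,0,0],[0,0,0,0,0,0,0]]'
python3 - <<'E'
from h import *
print(state()['ee_pos'],state()['ee_rot'])
snap('wrist','w1');d=snap('top','t2');snap('scene','s2')
E
```

```text
time_s: 2.0
ee_pos: [259.5, 304.4, 240.1]
ee_rot: [179.9, -0.0, 90.1]
force: [1.7, -0.5, 0.4]
gripper_width: 91.1
time_s: 2.62
ee_pos: [384.5, 29.2, 240.3]
ee_rot: [179.9, -0.0, 90.1]
force: [0.9, 0.7, -0.3]
gripper_width: 91.0
time_s: 3.25
ee_pos: [436.4, -103.2, 239.8]
ee_rot: [-180.0, -0.0, 90.0]
force: [-0.1, -0.0, 0.6]
gripper_width: 90.6
[ 436.43545958 -103.18812095  239.81507972] [-1.79969872e+02 -4.73090259e-02  9.00299475e+01]
```

View pics/w1.png

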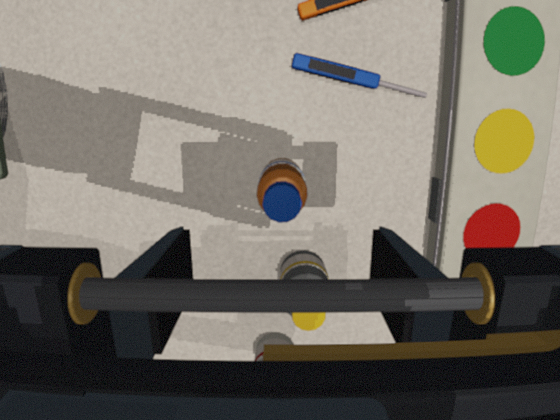

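View pics/s2.png

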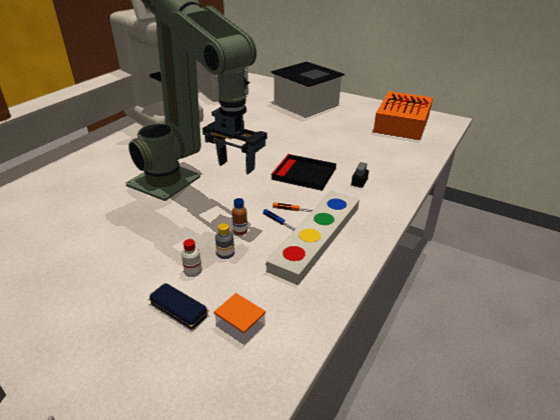

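```bash
cat > cap.py <<'E'
import sys
from h import *
# cap position via wrist cam: args: color, ztop ; rays of cap mask centre at mid-cap height too
R={'red':lambda H:(H<6)|(H>174),'yellow':lambda H:(H>=20)&(H<36),'blue':lambda H:(H>95)&(H<125)}
def cap(col,ztop,names=('wrist','top','scene')):
    rs=[]
    for n in names:
        d=grab_frame(n);hsv=cv2.cvtColor(d['frame'],cv2.COLOR_RGB2HSV);H,S,V=[hsv[...,i].astype(int) for i in range(3)]
        m=((S>130)&(V>50)&R[col](H)).astype(np.uint8)
        N,l,s,c=cv2.connectedComponentsWithStats(m)
        for i in range(1,N):
            if s[i,4]<20: continue
            ys,xs=np.nonzero(l==i)
            p=onz(d,*c[i],ztop); 
            # top disc: hull-based, minEnclosingCircle
            pts=np.stack([xs,ys],1).astype(np.float32); (cx,cy),r=cv2.minEnclosingCircle(pts)
            print(n,s[i,4],c[i].round(1),p[:2].round(1),'mid',onz(d,*c[i],ztop-8)[:2].round(1),'bbox',s[i,:4])
cap(sys.argv[1],float(sys.argv[2]))
E
python3 cap.py blue 122
```

```text
wrist 844 [337.   71.9] [479.   -1.4] mid [480.2  -0.5] bbox [292  54  87  34]
wrist 1154 [281.4 201.9] [ 436.6 -104.1] mid [ 436.6 -106.1] bbox [263 183  38  39]
top 440 [205.5 171.4] [646.9 130.2] mid [649.  131.7] bbox [194 160  24  24]
top 48 [260.3 224.5] [510.8  -1.1] mid [512.   -0.6] bbox [258 220   6  11]
top 32 [255.  250.1] [450.3  12.8] mid [451.   13.4] bbox [253 246   5   8]
scene 71 [238.3 203. ] [ 446.  -118.5] mid [ 438.8 -109.2] bbox [234 199   9   9]
scene 156 [336.4 203.8] [709.5  36.7] mid [705.1  47.6] bbox [327 199  19  11]
scene 67 [274.4 216.6] [ 580.  -121.2] mid [ 574.2 -112. ] bbox [264 209  20  15]
```

```bash
python3 -m creep '[[0,-1,0.5,40,0,0,0],[0,0,0,50,0,0,0],[0,0,0,50,0,0,0],[0,0,0,30,0,0,0],[0,0,0,10,0,0,0]]'; python3 -m creep '[[0,0,0,7,0,0,0],[0,0,0,0,0,0,0],[0.5,0,0,0,0,0,0],[0.6,0,0,0,0,0,0],[0.7,0,0,0,0,0,0]]' 20;  python3 -m creep '[[0.7,0,0,0,0,0,0],[0.7,0,0,0,0,0,0],[0.7,0,0,0,0,0,0]]' 20
```

```text
time_s: 4.18
ee_pos: [436.4, -104.3, 58.5]
ee_rot: [-179.8, -0.1, 90.0]
force: [0.0, 0.2, 0.3]
gripper_width: 91.0
time_s: 4.8
ee_pos: [437.6, -105.0, 53.3]
ee_rot: [179.9, 0.0, 90.0]
force: [0.2, 0.2, 0.4]
gripper_width: 64.3
time_s: 5.18
ee_pos: [437.3, -104.9, 53.0]
ee_rot: [-180.0, -0.0, 90.0]
force: [-0.4, -0.3, 1.7]
gripper_width: 47.8
```

```bash
python3 -m creep '[[0.7,0,0,-10,0,0,0],[0.7,0,0,-30,0,0,0],[0.7,0,0,-40,0,0,0],[0.7,20,20,0,0,0,0],[0.7,40,35,0,0,0,0]]'; python3 -m creep '[[0.7,40,40,0,0,0,0],[0.7,40,40,0,0,0,0],[0.7,40,40,0,0,0,0],[0.7,40,35,0,0,0,0],[0.7,20,15,0,0,0,0]]';  python3 -m creep '[[0.7,9.5,5.7,0,0,0,0],[0.7,0,0,0,0,0,0],[0.7,0,0,0,0,0,0]]'
python3 - <<'E'
from h import *
print(state()['ee_pos'],state()['ee_rot'])
snap('wrist','w3');d=snap('top','t3');snap('scene','s3')
E
```

```text
time_s: 5.8
ee_pos: [492.6, -45.3, 134.1]
ee_rot: [179.9, 0.0, 89.8]
force: [0.8, -0.0, -1.5]
gripper_width: 47.4
time_s: 6.42
ee_pos: [663.9, 137.4, 132.6]
ee_rot: [180.0, -0.0, 90.1]
force: [-0.3, -0.1, -1.5]
gripper_width: 47.6
time_s: 6.8
ee_pos: [667.4, 143.5, 133.1]
ee_rot: [-180.0, 0.0, 89.9]
force: [0.6, -0.5, -1.0]
gripper_width: 47.3
[667.36366035 143.46164775 133.09696665] [-1.79952721e+02  2.66093943e-02  8.99416088e+01]
```

View pics/w3.png

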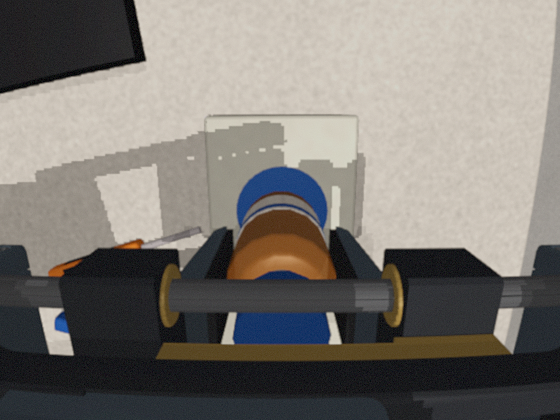

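View pics/s3.png

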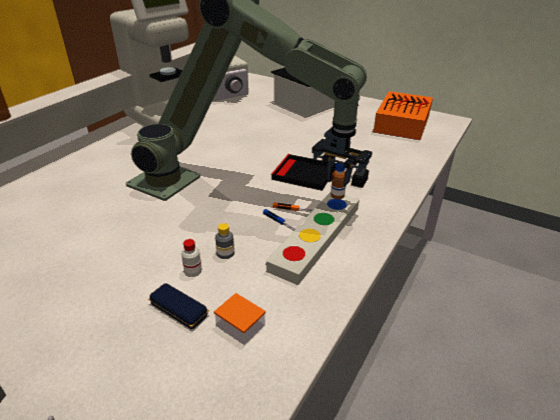

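```bash
python3 -m creep '[[0.7,1.2,0.5,15,0,0,0],[0.7,0,0,12,0,0,0],[0.7,0,0,5,0,0,0],[0.7,0,0,0,0,0,0]]'; python3 -m creep '[[0.7,0,0,1,0,0,0],[0.7,0,0,0.5,0,0,0],[0.7,0,0,0,0,0,0]]'; python3 -m creep '[[0.7,0,0,0.5,0,0,0],[0.7,0,0,0.5,0,0,0],[0.7,0,0,0,0,0,0]]'
```

```text
time_s: 7.45
ee_pos: [668.3, 145.7, 100.0]
ee_rot: [-179.9, 0.0, 90.0]
force: [-0.3, -0.2, -2.5]
gripper_width: 47.8
time_s: 7.82
ee_pos: [668.7, 145.8, 99.7]
ee_rot: [180.0, -0.0, 90.0]
force: [0.0, -0.0, -1.3]
gripper_width: 47.2
time_s: 8.2
ee_pos: [668.6, 145.7, 98.4]
ee_rot: [-180.0, -0.0, 90.0]
force: [0.5, -0.8, -2.2]
gripper_width: 47.2
```

```bash
python3 -m creep '[[0.7,0,0,0.5,0,0,0],[0.7,0,0,0,0,0,0],[0.7,0,0,0,0,0,0]]'; python3 -m creep '[[0.7,0,0,0.5,0,0,0],[0.7,0,0,0,0,0,0],[0.7,0,0,0,0,0,0]]'
```

```text
time_s: 8.57
ee_pos: [668.7, 145.8, 98.0]
ee_rot: [180.0, -0.0, 90.0]
force: [0.2, 1.2, -0.9]
gripper_width: 47.4
time_s: 8.95
ee_pos: [668.7, 145.8, 98.0]
ee_rot: [180.0, -0.0, 90.0]
force: [-0.9, 0.5, 2.8]
gripper_width: 47.5
```

```bash
python3 -m creep '[[0.4,0,0,0,0,0,0],[0.3,0,0,0,0,0,0],[0.1,0,0,0,0,0,0],[0.1,0,0,0,0,0,0]]';  python3 -m creep '[[0.1,0,0,-10,0,0,0],[0.1,0,0,-40,0,0,0],[0.1,0,0,-50,0,0,0],[1,0,0,0,0,0,0],[1,0,0,0,0,0,0]]'; python3 -m creep '[[1,0,0,0,0,0,0],[1,0,0,0,0,0,0],[1,0,0,0,0,0,0],[1,0,0,0,0,0,0],[1,0,0,0,0,0,0]]'
python3 cap.py blue 167
python3 -c "
from h import *
snap('wrist','w4');snap('scene','s4')"
```

```text
time_s: 9.45
ee_pos: [668.7, 145.7, 97.3]
ee_rot: [-180.0, -0.0, 90.0]
force: [0.3, 0.8, 0.0]
gripper_width: 80.4
time_s: 10.07
ee_pos: [668.4, 145.7, 197.6]
ee_rot: [180.0, -0.0, 90.0]
force: [-0.5, -0.9, -2.0]
gripper_width: 64.7
time_s: 10.7
ee_pos: [668.7, 145.7, 197.4]
ee_rot: [-180.0, -0.0, 90.0]
force: [0.3, 0.1, 0.6]
gripper_width: 15.0
wrist 894 [278.1 177.1] [666.7 180.7] mid [666.7 179.3] bbox [244 160  72  49]
wrist 1892 [280.8 231.5] [668.2 148.3] mid [668.2 145.6] bbox [257 205  48  57]
top 20 [200.  160.1] [662.4 134.4] mid [664.8 136.1] bbox [199 156   3   9]
top 113 [211.3 174.3] [627.1 108.1] mid [629.2 109.5] bbox [201 161  17  23]
top 47 [260.2 224.6] [504.4  -3.7] mid [505.5  -3.2] bbox [258 220   6  11]
top 34 [255. 250.] [446.9   9.4] mid [447.6  10. ] bbox [252 245   6   9]
scene 62 [339.5 175.6] [674.6 126.4] mid [669.5 139. ] bbox [336 172   8   9]
scene 50 [335.6 205.9] [737.2 -35.7] mid [732.8 -24.9] bbox [328 201  18   9]
scene 62 [274.5 216.6] [ 612.7 -173.2] mid [ 606.9 -163.9] bbox [264 209  20  15]
```

View pics/w4.png

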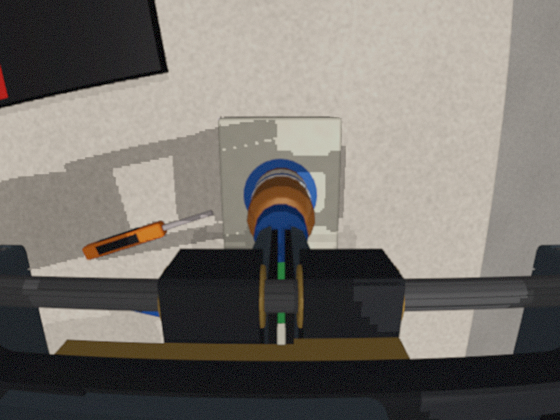

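View pics/s4.png

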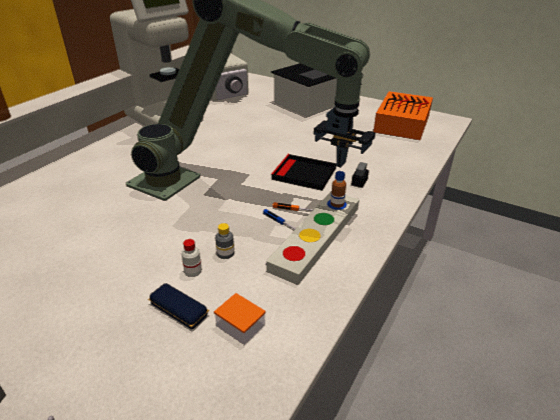

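```bash
python3 -m creep '[[1,0,0,10,0,0,0],[1,0,0,12,0,0,0],[1,0,0,4,0,0,0],[1,0,0,0,0,0,0]]';  python3 -m creep '[[1,0,0,2,0,0,0],[1,0,0,2,0,0,0],[1,0,0,2,0,0,0],[1,0,0,0,0,0,0]]'; python3 -m creep '[[1,0,0,2,0,0,0],[1,0,0,2,0,0,0],[1,0,0,1,0,0,0],[1,0,0,0,0,0,0]]'
```

```text
time_s: 11.45
ee_pos: [668.4, 145.7, 170.7]
ee_rot: [-179.9, 0.0, 90.0]
force: [0.2, -0.0, -0.0]
gripper_width: 0.3
time_s: 11.95
ee_pos: [668.9, 145.8, 166.2]
ee_rot: [179.9, -0.0, 90.0]
force: [-0.3, -0.9, 3.3]
gripper_width: 0.3
time_s: 12.45
ee_pos: [668.8, 145.8, 160.6]
ee_rot: [180.0, -0.0, 90.0]
force: [-0.9, 0.3, 5.5]
gripper_width: 0.5
```

```bash
python3 -m creep '[[1,0,0,1.5,0,0,0],[1,0,0,1,0,0,0],[1,0,0,0,0,0,0]]';  python3 -m creep '[[1,0,0,1,0,0,0],[1,0,0,1,0,0,0],[1,0,0,0,0,0,0]]'
```

```text
time_s: 12.82
ee_pos: [668.8, 145.8, 158.3]
ee_rot: [180.0, -0.0, 90.0]
force: [0.4, 0.2, 6.0]
gripper_width: 0.4
time_s: 13.2
ee_pos: [669.2, 145.8, 158.3]
ee_rot: [179.8, -0.0, 90.0]
force: [-2.0, -0.9, 12.3]
gripper_width: 0.4
```

```bash
python3 -m creep '[[1,0,0,1,0,0,0],[1,0,0,0,0,0,0]]';  python3 -m creep '[[1,0,0,-10,0,0,0],[1,0,0,-30,0,0,0],[1,0,0,-40,0,0,0],[0,0,0,0,0,0,0]]'
python3 - <<'E'
from h import *
print(state()['ee_pos'])
snap('scene','s5');d=snap('top','t5')
im=cv2.imread('pics/s5.png');cv2.imwrite('pics/s5c.png',cv2.resize(im[150:300,160:400],None,fx=3,fy=3,interpolation=cv2.INTER_CUBIC))
E
```

```text
time_s: 13.45
ee_pos: [669.4, 145.9, 158.2]
ee_rot: [179.8, -0.0, 90.0]
force: [-2.4, 0.1, 16.0]
gripper_width: 0.4
time_s: 13.95
ee_pos: [670.1, 146.1, 237.8]
ee_rot: [179.7, -0.1, 90.0]
force: [0.1, 0.4, -0.4]
gripper_width: 7.9
[670.12802385 146.07981027 237.82255554]
```

View pics/s5c.png

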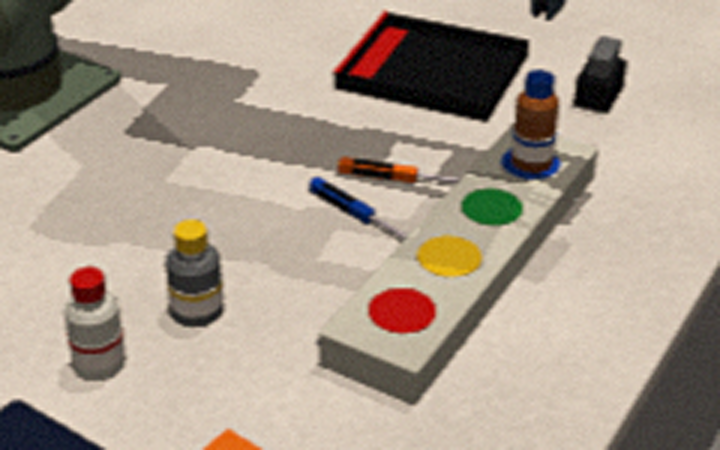

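The scene crop shows the blue bottle standing on its mark at (530,130), with the cap down and no white neck visible. Yellow is next.

```bash
python3 -m creep '[[0,-30,-17,0,0,0,0],[0,-50,-30,0,0,0,0],[0,-50,-30,0,0,0,0],[0,-50,-30,0,0,0,0],[0,-50,-30,0,0,0,0]]'; python3 -m creep '[[0,-50,-30,0,0,0,0],[0,-50,-30,0,0,0,0],[0,-34,-10,0,0,0,0],[0,0,0,0,0,0,0],[0,0,0,0,0,0,0]]'
python3 cap.py yellow 106
```

```text
time_s: 14.68
ee_pos: [529.4, -85.5, 232.8]
ee_rot: [-179.8, -0.0, 90.0]
force: [1.1, -0.1, -0.3]
gripper_width: 65.3
time_s: 15.3
ee_pos: [461.2, -217.4, 233.6]
ee_rot: [-179.9, -0.1, 90.0]
force: [0.1, -0.1, -0.5]
gripper_width: 91.3
wrist 3163 [496.1  26.5] [633.4 -75.4] mid [638.  -73.5] bbox [465   0  64  59]
wrist 1185 [283.2 200.3] [ 462.4 -219.5] mid [ 462.4 -221.4] bbox [265 180  37  40]
wrist 574 [ 79.4 293. ] [ 267.9 -310.2] mid [ 262.7 -314.5] bbox [ 67 263  31  61]
wrist 324 [481.6 278.1] [ 648.4 -294.2] mid [ 653.4 -298.1] bbox [463 263  32  35]
wrist 245 [482.9 313.1] [ 656.3 -331.7] mid [ 661.5 -336.7] bbox [466 300  30  24]
wrist 2808 [418.8 348.3] [ 596.4 -369.5] mid [ 600.  -375.5] bbox [262 330 298  31]
top 485 [281.2 168.2] [652.2 -55.4] mid [654.4 -55.3] bbox [269 156  25  25]
scene 6047 [31.  50.9] [-1648.8   598.1] mid [-1676.9   614.4] bbox [  0   0  75 107]
scene 104 [223.2 228.6] [ 471.3 -231.6] mid [ 464.5 -223.6] bbox [218 223  11  12]
scene 229 [309.4 235. ] [ 702.1 -126.9] mid [ 697.6 -117.9] bbox [299 229  22  13]
scene 29 [224.3 248.3] [ 528.  -301.5] mid [ 521.8 -294.3] bbox [216 245  18   6]
```

```bash
python3 -m creep '[[0,-2,1.2,40,0,0,0],[0,0,0,55,0,0,0],[0,0,0,55,0,0,0],[0,0,0,30,0,0,0],[0,0,0,10,0,0,0]]'; python3 -m creep '[[0,0,0,7,0,0,0],[0,0,0,0,0,0,0],[0.4,0,0,0,0,0,0],[0.5,0,0,0,0,0,0],[0.6,0,0,0,0,0,0]]' 20;  python3 -m creep '[[0.6,0,0,0,0,0,0],[0.6,0,0,0,0,0,0],[0.6,0,0,0,0,0,0]]' 20
```

```text
time_s: 16.08
ee_pos: [462.0, -218.8, 43.1]
ee_rot: [-179.8, -0.1, 90.1]
force: [0.7, -0.2, 0.3]
gripper_width: 91.3
time_s: 16.7
ee_pos: [463.0, -220.3, 38.4]
ee_rot: [180.0, 0.0, 90.0]
force: [0.0, 0.0, 1.1]
gripper_width: 63.6
time_s: 17.08
ee_pos: [462.9, -220.3, 38.1]
ee_rot: [180.0, 0.0, 90.0]
force: [-0.2, -0.4, 2.5]
gripper_width: 55.1
```

```bash
python3 -m creep '[[0.6,0,0,-10,0,0,0],[0.6,0,0,-30,0,0,0],[0.6,0,0,-35,0,0,0],[0.6,15,20,0,0,0,0],[0.6,30,40,0,0,0,0]]'; python3 -m creep '[[0.6,40,50,0,0,0,0],[0.6,40,50,0,0,0,0],[0.6,30,35,0,0,0,0],[0.6,10,11.2,0,0,0,0],[0.6,0,0,0,0,0,0]]'; python3 -m creep '[[0.6,0,0,10,0,0,0],[0.6,0,0,10,0,0,0],[0.6,0,0,5,0,0,0],[0.6,0,0,0,0,0,0]]'
```

```text
time_s: 17.7
ee_pos: [522.3, -175.6, 113.8]
ee_rot: [-180.0, 0.0, 89.8]
force: [1.0, -0.4, -2.8]
gripper_width: 55.2
time_s: 18.32
ee_pos: [666.2, -56.8, 112.4]
ee_rot: [-179.9, 0.0, 90.1]
force: [0.3, -0.1, -2.5]
gripper_width: 55.3
time_s: 18.82
ee_pos: [666.0, -57.6, 87.2]
ee_rot: [-179.9, -0.0, 89.9]
force: [0.2, -1.4, -1.5]
gripper_width: 55.0
```

Run:
```python
from h import *
print(state()['ee_pos'],state()['ee_rot'])
snap('wrist','w6')
```

```text
[665.95151569 -57.57551927  87.24940884] [-1.79917271e+02 -1.11819916e-02  8.99478613e+01]
```

View pics/w6.png

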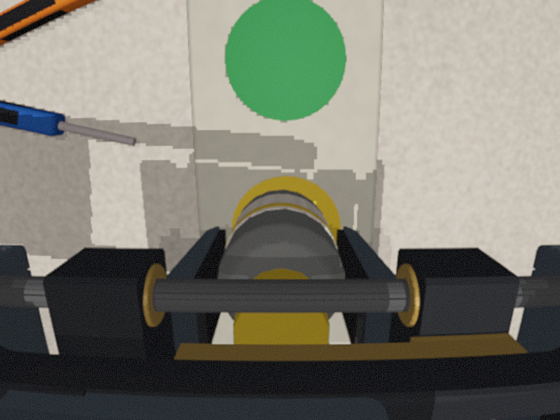

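```bash
python3 -m creep '[[0.6,2.2,2.8,0,0,0,0],[0.6,0,0,2,0,0,0],[0.6,0,0,1,0,0,0],[0.6,0,0,0,0,0,0]]'; python3 -m creep '[[0.6,0,0,0.5,0,0,0],[0.6,0,0,0.5,0,0,0],[0.6,0,0,0,0,0,0]]'; python3 -m creep '[[0.6,0,0,0.5,0,0,0],[0.6,0,0,0,0,0,0],[0.6,0,0,0,0,0,0]]'
```

```text
time_s: 19.38
ee_pos: [669.3, -54.9, 84.8]
ee_rot: [-180.0, -0.0, 90.0]
force: [-0.9, 0.2, -2.7]
gripper_width: 55.1
time_s: 19.75
ee_pos: [669.4, -55.0, 83.9]
ee_rot: [-180.0, -0.0, 90.0]
force: [0.2, 0.7, -2.5]
gripper_width: 55.1
time_s: 20.12
ee_pos: [669.4, -55.0, 83.4]
ee_rot: [180.0, -0.0, 90.0]
force: [0.7, 0.4, -1.3]
gripper_width: 55.3
```

```bash
python3 -m creep '[[0.6,0,0,0.5,0,0,0],[0.6,0,0,0,0,0,0],[0.6,0,0,0,0,0,0]]'; python3 -m creep '[[0.6,0,0,0.4,0,0,0],[0.6,0,0,0,0,0,0],[0.6,0,0,0,0,0,0]]'
```

```text
time_s: 20.5
ee_pos: [669.5, -55.0, 83.2]
ee_rot: [180.0, -0.0, 90.0]
force: [-1.0, 1.5, -0.2]
gripper_width: 55.4
time_s: 20.88
ee_pos: [669.5, -55.0, 83.1]
ee_rot: [180.0, -0.0, 90.0]
force: [-2.3, 0.3, 5.3]
gripper_width: 55.2
```

```bash
python3 -m creep '[[0.3,0,0,0,0,0,0],[0.2,0,0,0,0,0,0],[0,0,0,0,0,0,0],[0,0,0,0,0,0,0]]';  python3 -m creep '[[0.05,0,0,-10,0,0,0],[0.05,0,0,-40,0,0,0],[0.05,0,0,-50,0,0,0],[1,0,0,0,0,0,0],[1,0,0,0,0,0,0]]'; python3 -m creep '[[1,0,0,0,0,0,0],[1,0,0,0,0,0,0],[1,0,0,0,0,0,0],[1,0,0,0,0,0,0],[1,0,0,0,0,0,0]]'
python3 cap.py yellow 151
python3 -c "
from h import *
snap('wrist','w7');snap('scene','s7')
im=cv2.imread('pics/s7.png');cv2.imwrite('pics/s7c.png',cv2.resize(im[150:300,160:400],None,fx=3,fy=3,interpolation=cv2.INTER_CUBIC))"
```

```text
time_s: 21.38
ee_pos: [669.4, -55.0, 82.3]
ee_rot: [-180.0, -0.0, 90.0]
force: [0.1, -0.0, 0.4]
gripper_width: 89.9
time_s: 22.0
ee_pos: [669.1, -54.9, 182.7]
ee_rot: [180.0, -0.0, 90.0]
force: [0.2, -0.2, -0.0]
gripper_width: 69.6
time_s: 22.62
ee_pos: [669.4, -55.0, 182.4]
ee_rot: [-180.0, -0.0, 90.0]
force: [1.4, 0.5, -0.4]
gripper_width: 19.6
wrist 589 [278.  174.9] [667.5 -18.9] mid [667.4 -20.3] bbox [243 160  76  44]
wrist 2243 [280.9 231.4] [669.1 -52.8] mid [669.  -55.5] bbox [255 203  53  58]
wrist 296 [225.9 297.6] [634.5 -96.7] mid [ 633.1 -101.1] bbox [221 264  13  64]
wrist 291 [335.6 298.1] [703.4 -97. ] mid [ 704.7 -101.5] bbox [329 267  12  61]
wrist 3541 [279.8 350.3] [ 668.3 -135.8] mid [ 668.3 -141.8] bbox [ 93 336 354  25]
scene 6060 [30.9 50.8] [-1492.5   506.9] mid [-1520.6   523.2] bbox [  0   0  75 106]
scene 97 [311.2 209.9] [675.9 -70.4] mid [671.  -60.3] bbox [306 205  11  11]
scene 27 [309.7 229.6] [ 716.6 -156.1] mid [ 712.1 -146.8] bbox [302 227  17   5]
scene 67 [309.1 237.9] [ 732.1 -189.1] mid [ 727.7 -180.2] bbox [299 232  22  10]
```

View pics/s7c.png

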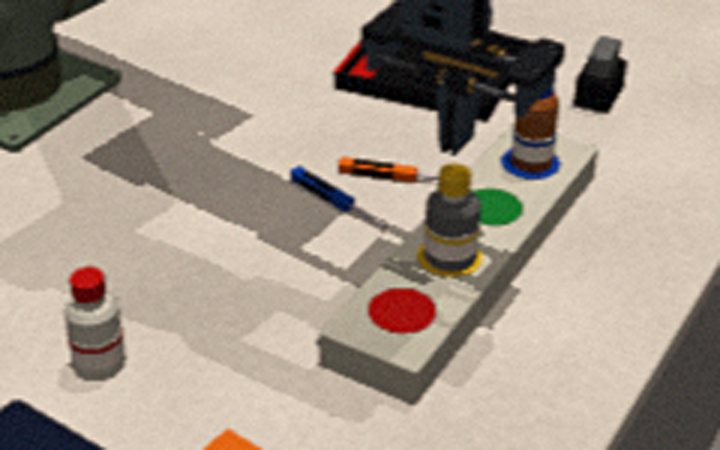

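The crop shows the yellow bottle standing centred on its mark. The blue driver has been knocked, its handle moving from about (342,199) to (322,187), so I'll measure it again later. Pressing the yellow cap.

```bash
python3 -m creep '[[1,0,0,10,0,0,0],[1,0,0,12,0,0,0],[1,0,0,5,0,0,0],[1,0,0,0,0,0,0]]';  python3 -m creep '[[1,0,0,2,0,0,0],[1,0,0,2,0,0,0],[1,0,0,2,0,0,0],[1,0,0,2,0,0,0],[1,0,0,0,0,0,0]]'; python3 -m creep '[[1,0,0,2,0,0,0],[1,0,0,1.5,0,0,0],[1,0,0,1,0,0,0],[1,0,0,0,0,0,0]]'
```

```text
time_s: 23.38
ee_pos: [669.0, -54.9, 154.6]
ee_rot: [-179.9, -0.0, 90.0]
force: [-0.5, 0.2, 0.2]
gripper_width: 0.3
time_s: 24.0
ee_pos: [669.6, -55.0, 148.2]
ee_rot: [179.9, 0.0, 90.0]
force: [-0.5, -0.1, 4.6]
gripper_width: 0.7
time_s: 24.5
ee_pos: [669.6, -55.0, 143.1]
ee_rot: [180.0, -0.0, 90.0]
force: [-1.0, 0.5, 3.5]
gripper_width: 0.6
```

```bash
python3 -m creep '[[1,0,0,1,0,0,0],[1,0,0,1,0,0,0],[1,0,0,0,0,0,0]]';  python3 -m creep '[[1,0,0,1,0,0,0],[1,0,0,1,0,0,0],[1,0,0,0,0,0,0]]'
```

```text
time_s: 24.88
ee_pos: [669.7, -55.0, 142.2]
ee_rot: [179.9, 0.0, 90.0]
force: [-1.9, -0.0, 9.7]
gripper_width: 0.6
time_s: 25.25
ee_pos: [669.9, -55.0, 142.2]
ee_rot: [179.8, 0.0, 90.0]
force: [-3.5, -0.0, 16.6]
gripper_width: 0.4
```

```bash
python3 -m creep '[[1,0,0,-10,0,0,0],[1,0,0,-35,0,0,0],[0,0,0,-45,0,0,0],[0,-30,-25,0,0,0,0],[0,-45,-40,0,0,0,0]]'; python3 -m creep '[[0,-50,-45,0,0,0,0],[0,-50,-45,0,0,0,0],[0,-50,-45,0,0,0,0],[0,-40,-30,0,0,0,0],[0,-12,-10,0,0,0,0]]'; python3 -m creep '[[0,0,0,0,0,0,0],[0,0,0,0,0,0,0]]'
python3 cap.py red 110
```

```text
time_s: 25.88
ee_pos: [604.5, -129.9, 228.2]
ee_rot: [-180.0, -0.0, 90.1]
force: [-0.3, -1.2, -0.3]
gripper_width: 27.7
time_s: 26.5
ee_pos: [437.0, -322.9, 228.2]
ee_rot: [-179.9, -0.0, 89.8]
force: [0.6, 0.8, -0.8]
gripper_width: 78.0
time_s: 26.75
ee_pos: [439.8, -320.3, 228.7]
ee_rot: [180.0, -0.1, 90.1]
force: [-0.0, 0.7, -1.0]
gripper_width: 91.3
wrist 2978 [519.4  25.2] [ 627.  -177.8] mid [ 632.2 -175.9] bbox [489   0  62  57]
wrist 1177 [267.5 214.9] [ 428.1 -332.8] mid [ 427.8 -335.1] bbox [249 195  38  40]
top 486 [319.4 166.4] [ 651.9 -149.5] mid [ 654.1 -150.1] bbox [307 155  26  24]
top 110 [400.  254.6] [ 430.4 -327.6] mid [ 430.9 -329.6] bbox [395 249  12  14]
top 1013 [140.9 293.8] [356.7 286.5] mid [356.6 289.3] bbox [106 281  70  27]
scene 30 [402.7 101. ] [ 603.9 1000.9] mid [ 598.5 1021.3] bbox [398  96  11  12]
scene 32 [422.8 103.1] [ 693.3 1025.3] mid [ 688.7 1046. ] bbox [418  98  11  13]
scene 50 [279.8 164.1] [418.8 177.3] mid [411.4 189.5] bbox [272 154  17  21]
scene 156 [285.8 167.1] [448.2 170.1] mid [441.1 182.1] bbox [276 159  20  17]
scene 113 [188.8 244.6] [ 436.9 -343.4] mid [ 429.8 -336.6] bbox [183 239  12  12]
scene 268 [293.6 253.1] [ 704.4 -223.5] mid [ 700.  -215.4] bbox [283 246  22  15]
scene 23 [192.  265.8] [ 501.3 -405.9] mid [ 494.8 -399.6] bbox [184 263  16   5]
```

```bash
python3 -m creep '[[0,-12,-11.8,0,0,0,0],[0,0,0,40,0,0,0],[0,0,0,50,0,0,0],[0,0,0,50,0,0,0],[0,0,0,0,0,0,0]]';python3 cap.py red 110 | grep wrist; python3 -m creep '[[0,0,0,30,0,0,0],[0,0,0,15,0,0,0],[0,0,0,4,0,0,0],[0,0,0,0,0,0,0]]' 20;  python3 -m creep '[[0.5,0,0,0,0,0,0],[0.6,0,0,0,0,0,0],[0.65,0,0,0,0,0,0],[0.65,0,0,0,0,0,0],[0.65,0,0,0,0,0,0]]' 20; python3 -m creep '[[0.65,0,0,0,0,0,0]]'
```

```text
time_s: 27.52
ee_pos: [424.4, -331.8, 86.0]
ee_rot: [-179.6, -0.3, 90.0]
force: [0.7, 0.6, 0.6]
gripper_width: 91.1
wrist 40 [284.3 193.2] [ 425.8 -294.2] mid [ 425.8 -296. ] bbox [267 192  35   6]
wrist 2464 [289.1 260.6] [ 427.9 -324.6] mid [ 428.1 -328. ] bbox [255 236  70  44]
time_s: 28.18
ee_pos: [427.6, -333.7, 40.7]
ee_rot: [179.9, 0.0, 90.0]
force: [-0.1, 0.4, 0.2]
gripper_width: 91.1
time_s: 28.8
ee_pos: [427.7, -333.5, 40.2]
ee_rot: [179.9, 0.0, 90.0]
force: [0.8, 1.4, 0.3]
gripper_width: 51.4
time_s: 28.92
ee_pos: [427.7, -333.5, 40.2]
ee_rot: [179.9, 0.0, 90.0]
force: [2.2, -0.1, -0.3]
gripper_width: 51.5
```

```bash
python3 -m creep '[[0.65,0,0,-10,0,0,0],[0.65,0,0,-30,0,0,0],[0.65,0,0,-35,0,0,0],[0.65,15,20,0,0,0,0],[0.65,30,40,0,0,0,0]]'; python3 -m creep '[[0.65,40,55,0,0,0,0],[0.65,40,55,0,0,0,0],[0.65,35,45,0,0,0,0],[0.65,12,20,0,0,0,0],[0.65,5.8,7,0,0,0,0]]'; python3 -m creep '[[0.65,0,0,0,0,0,0],[0.65,0,0,10,0,0,0],[0.65,0,0,10,0,0,0],[0.65,0,0,5,0,0,0],[0.65,0,0,0,0,0,0]]'
```

```text
time_s: 29.55
ee_pos: [486.2, -288.6, 115.8]
ee_rot: [-179.9, 0.0, 89.8]
force: [-0.2, 0.4, -2.9]
gripper_width: 51.7
time_s: 30.18
ee_pos: [660.4, -160.9, 114.4]
ee_rot: [-179.9, -0.0, 90.1]
force: [-0.8, -0.5, -2.7]
gripper_width: 51.5
time_s: 30.8
ee_pos: [659.7, -162.2, 89.3]
ee_rot: [-179.9, -0.0, 90.0]
force: [-0.7, 0.2, -3.0]
gripper_width: 51.5
```

```bash
python3 -m creep '[[0.65,6.5,10,0,0,0,0],[0.65,0,0,2,0,0,0],[0.65,0,0,1,0,0,0],[0.65,0,0,0,0,0,0]]'; python3 -m creep '[[0.65,0,0,0.5,0,0,0],[0.65,0,0,0,0,0,0],[0.65,0,0,0,0,0,0]]'
```

```text
time_s: 31.3
ee_pos: [670.1, -155.5, 86.9]
ee_rot: [-180.0, -0.0, 90.0]
force: [-0.2, -0.1, -3.4]
gripper_width: 51.5
time_s: 31.68
ee_pos: [670.2, -155.6, 86.6]
ee_rot: [180.0, -0.0, 90.0]
force: [0.9, 0.4, -3.3]
gripper_width: 51.5
```

```bash
python3 -m creep '[[0.65,0,0,0.5,0,0,0],[0.65,0,0,0.5,0,0,0],[0.65,0,0,0,0,0,0]]'; python3 -m creep '[[0.65,0,0,0.5,0,0,0],[0.65,0,0,0,0,0,0],[0.65,0,0,0,0,0,0]]'; python3 -m creep '[[0.65,0,0,0.4,0,0,0],[0.65,0,0,0,0,0,0],[0.65,0,0,0,0,0,0]]'
```

```text
time_s: 32.05
ee_pos: [670.2, -155.5, 85.5]
ee_rot: [-180.0, -0.0, 90.0]
force: [0.6, -0.5, -2.7]
gripper_width: 51.5
time_s: 32.42
ee_pos: [670.3, -155.5, 85.3]
ee_rot: [180.0, 0.0, 90.0]
force: [0.4, -0.6, -0.6]
gripper_width: 51.6
time_s: 32.8
ee_pos: [670.4, -155.5, 85.2]
ee_rot: [180.0, 0.0, 90.0]
force: [-0.9, 0.3, 3.4]
gripper_width: 51.7
```

```bash
python3 -m creep '[[0.3,0,0,0,0,0,0],[0.2,0,0,0,0,0,0],[0,0,0,0,0,0,0],[0,0,0,0,0,0,0]]';  python3 -m creep '[[0.05,0,0,-10,0,0,0],[0.05,0,0,-40,0,0,0],[0.05,0,0,-50,0,0,0],[1,0,0,0,0,0,0],[1,0,0,0,0,0,0]]'; python3 -m creep '[[1,0,0,0,0,0,0],[1,0,0,0,0,0,0],[1,0,0,0,0,0,0],[1,0,0,0,0,0,0],[1,0,0,0,0,0,0]]'
python3 cap.py red 155
python3 -c "
from h import *
snap('wrist','w8');snap('scene','s8')
im=cv2.imread('pics/s8.png');cv2.imwrite('pics/s8c.png',cv2.resize(im[150:300,160:400],None,fx=3,fy=3,interpolation=cv2.INTER_CUBIC))"
```

```text
time_s: 33.3
ee_pos: [670.3, -155.5, 84.5]
ee_rot: [-180.0, -0.0, 90.0]
force: [0.2, -0.0, 0.2]
gripper_width: 88.4
time_s: 33.92
ee_pos: [670.0, -155.5, 184.8]
ee_rot: [180.0, -0.0, 90.0]
force: [0.8, -0.2, 0.2]
gripper_width: 69.4
time_s: 34.55
ee_pos: [670.2, -155.5, 184.5]
ee_rot: [-180.0, -0.0, 90.0]
force: [0.0, -0.4, -0.9]
gripper_width: 19.5
wrist 939 [277.3 176.6] [ 667.9 -120.1] mid [ 667.8 -121.5] bbox [243 160  75  49]
wrist 2194 [281.1 233.9] [ 670.  -154.2] mid [ 670. -157.] bbox [256 206  52  58]
top 1008 [140.4 293.8] [357.2 272.2] mid [357.1 275. ] bbox [106 281  68  27]
scene 30 [402.5 101. ] [633.6 886.1] mid [628.2 906.6] bbox [398  96  11  12]
scene 31 [422.8 103.1] [718.8 909.1] mid [714.3 929.8] bbox [418  98  11  13]
scene 108 [294.6 226.4] [ 676.3 -169.8] mid [ 671.3 -160.6] bbox [290 221  11  12]
scene 26 [294.5 247.9] [ 721.3 -250. ] mid [ 716.8 -241.7] bbox [287 246  16   4]
scene 77 [292.9 256. ] [ 733.6 -279.8] mid [ 729.2 -271.8] bbox [283 249  23  12]
```

View pics/s8c.png

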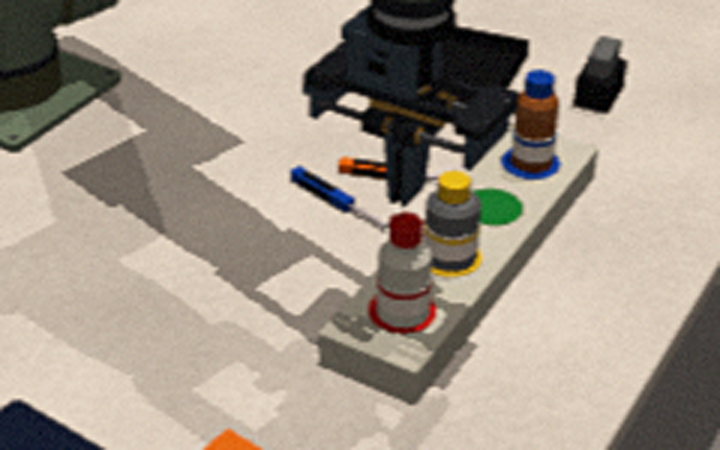

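The red bottle stands centred on its mark at crop (403,285). Pressing its cap.

```bash
python3 -m creep '[[1,0,0,10,0,0,0],[1,0,0,11,0,0,0],[1,0,0,4,0,0,0],[1,0,0,0,0,0,0]]';  python3 -m creep '[[1,0,0,2,0,0,0],[1,0,0,2,0,0,0],[1,0,0,2,0,0,0],[1,0,0,2,0,0,0],[1,0,0,0,0,0,0]]'; python3 -m creep '[[1,0,0,2,0,0,0],[1,0,0,1.5,0,0,0],[1,0,0,1,0,0,0],[1,0,0,0,0,0,0]]'; python3 -m creep '[[1,0,0,1,0,0,0],[1,0,0,1,0,0,0],[1,0,0,0,0,0,0]]'
```

```text
time_s: 35.3
ee_pos: [670.0, -155.5, 158.9]
ee_rot: [-179.9, -0.0, 90.0]
force: [0.8, 0.7, -0.2]
gripper_width: 0.5
time_s: 35.92
ee_pos: [670.4, -155.6, 152.3]
ee_rot: [179.9, 0.0, 90.0]
force: [-0.5, -0.3, 4.5]
gripper_width: 0.0
time_s: 36.42
ee_pos: [670.4, -155.5, 147.2]
ee_rot: [180.0, -0.0, 90.0]
force: [-0.7, 0.2, 4.1]
gripper_width: 1.0
time_s: 36.8
ee_pos: [670.5, -155.6, 146.3]
ee_rot: [179.9, 0.0, 90.0]
force: [-1.6, 1.8, 8.3]
gripper_width: 0.5
```

```bash
python3 -m creep '[[1,0,0,1,0,0,0],[1,0,0,1,0,0,0],[1,0,0,0,0,0,0]]';python3 -m creep '[[1,0,0,-10,0,0,0],[1,0,0,-40,0,0,0],[0.5,0,0,-50,0,0,0],[0.5,20,-30,-30,0,0,0],[0.5,30,-50,0,0,0,0]]'; python3 -m creep '[[0.5,30,-50,0,0,0,0],[0.5,20,-40,0,0,0,0],[0.5,0,0,0,0,0,0],[0.5,0,0,0,0,0,0]]'
python3 - <<'E'
from h import *
print(state()['ee_pos'],state()['ee_rot'])
snap('wrist','w9');d=snap('top','t9');snap('scene','s9')
im=cv2.imread('pics/s9.png');cv2.imwrite('pics/s9c.png',cv2.resize(im[150:300,160:400],None,fx=3,fy=3,interpolation=cv2.INTER_CUBIC))
E
```

```text
time_s: 37.17
ee_pos: [670.8, -155.6, 146.2]
ee_rot: [179.8, 0.0, 90.0]
force: [-3.0, 1.6, 16.0]
gripper_width: 0.2
time_s: 37.8
ee_pos: [591.6, -105.7, 274.5]
ee_rot: [179.7, 0.0, 89.9]
force: [-0.1, -1.4, -0.3]
gripper_width: 27.7
time_s: 38.3
ee_pos: [500.9, -55.7, 272.9]
ee_rot: [180.0, 0.0, 90.0]
force: [0.1, 0.0, 0.1]
gripper_width: 45.5
[500.90236877 -55.67230836 272.90958513] [1.79973266e+02 9.38120294e-03 8.99934256e+01]
```

View pics/w9.png

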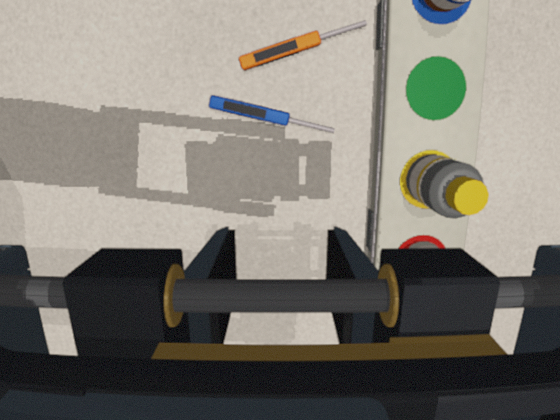

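View pics/t9.png

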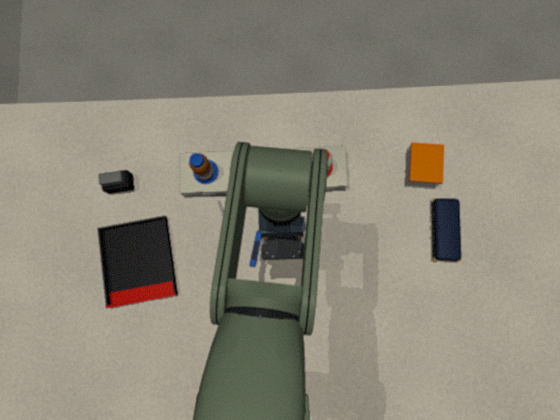

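View pics/s9c.png

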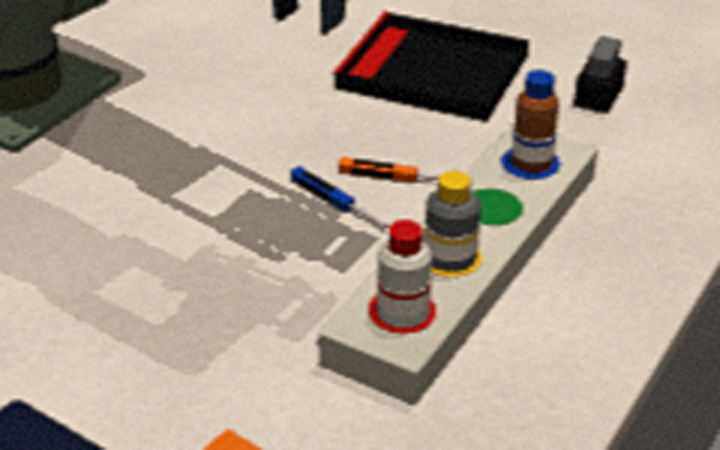

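The three bottles stand on their marks with the caps down. The wrist view shows the blue driver's handle at about (249,110) and the orange handle at about (280,50). Next I'll measure the driver axes.

```bash
cat > drv.py <<'E'
import sys
from h import *
def drv(cam='wrist',z=14,roi=None):
    d=grab_frame(cam);hsv=cv2.cvtColor(d['frame'],cv2.COLOR_RGB2HSV);H,S,V=[hsv[...,i].astype(int) for i in range(3)]
    out={}
    for n,m in dict(orange=(S>130)&(V>60)&(H>=5)&(H<19),blue=(S>110)&(V>50)&(H>95)&(H<125)).items():
        m=cv2.morphologyEx(m.astype(np.uint8),cv2.MORPH_CLOSE,np.ones((7,7)))
        for c in cv2.findContours(m,cv2.RETR_EXTERNAL,cv2.CHAIN_APPROX_NONE)[0]:
            if cv2.contourArea(c)<30: continue
            P=np.array([onz(d,*p[0],z)[:2] for p in c],np.float32)
            (cx,cy),(w,h),a=cv2.minAreaRect(P)
            b=cv2.boxPoints(((cx,cy),(w,h),a)); e=b[1]-b[0],b[2]-b[1]; e=max(e,key=np.linalg.norm); ang=np.degrees(np.arctan2(e[1],e[0]))
            ang=(ang+90)%180-90
            print(cam,n,'c',round(cx,1),round(cy,1),'size',round(max(w,h),1),round(min(w,h),1),'ang',round(float(ang),1),'px',c[:,0].mean(0).round())
drv(*(sys.argv[1:2] or ['wrist']))
E
python3 drv.py
```

```text
wrist orange c 458.0 -309.4 size 282.2 27.4 ang -0.1 px [253. 352.]
wrist orange c 716.6 -304.6 size 216.5 36.9 ang 0.0 px [430. 347.]
wrist orange c 642.7 -251.8 size 19.6 15.3 ang 58.8 px [386. 316.]
wrist orange c 350.5 -247.7 size 39.0 20.4 ang -81.4 px [171. 312.]
wrist orange c 643.4 -196.2 size 37.4 21.0 ang -54.0 px [388. 277.]
wrist orange c 362.0 -188.4 size 20.9 18.7 ang 30.5 px [176. 273.]
wrist orange c 499.0 84.2 size 93.7 16.0 ang 18.1 px [280.  50.]
wrist orange c 673.6 135.9 size 23.0 6.1 ang -29.0 px [434.   5.]
wrist blue c 463.1 17.9 size 92.8 14.5 ang -13.2 px [249. 110.]
wrist blue c 682.4 130.0 size 67.1 24.2 ang 3.2 px [442.   9.]
```

```bash
python3 -m creep '[[0.5,25,-13,0,0,0,0],[0.5,30,-15,0,0,0,0],[0.5,18.6,-9.8,0,0,0,0],[0.5,0,0,0,0,0,-10],[0.5,0,0,0,0,0,-10]]'; python3 -m creep '[[0.5,0,0,0,0,0,-10],[0.5,0,0,0,0,0,-10],[0.5,0,0,0,0,0,-10],[0.5,0,0,0,0,0,-10],[0.5,0,0,0,0,0,-10]]'; python3 -m creep '[[0.5,0,0,40,0,0,-6.8],[0.5,0,0,50,0,0,0],[0.5,0,0,50,0,0,0],[0.5,0,0,30,0,0,0],[0.5,0,0,0,0,0,0]]'
python3 drv.py | grep blue
python3 - <<'E'
from h import *
print(state()['ee_pos'],state()['ee_rot'])
snap('wrist','w10')
E
```

```text
time_s: 39.12
ee_pos: [463.0, 18.2, 272.9]
ee_rot: [-180.0, -0.0, 110.3]
force: [-0.0, -0.3, 0.4]
gripper_width: 45.7
time_s: 39.75
ee_pos: [463.2, 17.9, 272.8]
ee_rot: [-180.0, -0.0, 160.3]
force: [0.6, -0.5, 0.0]
gripper_width: 45.5
time_s: 40.38
ee_pos: [461.3, 17.9, 101.0]
ee_rot: [-179.9, -0.3, 166.8]
force: [0.4, 0.9, 0.8]
gripper_width: 45.5
wrist blue c 463.0 18.1 size 93.7 14.9 ang -13.5 px [284. 212.]
[462.76018573  17.94907378 102.68824899] [-1.79979364e+02 -9.58884212e-02  1.66769092e+02]
```

View pics/w10.png

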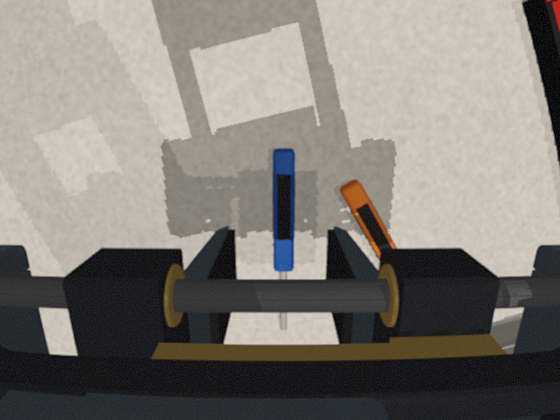

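```bash
python3 -m creep '[[0.66,0,0,0,0,0,0],[0.66,0,0,40,0,0,0],[0.66,0,0,40,0,0,0],[0.66,0,0,14,0,0,0],[0.66,0,0,0,0,0,0]]'; python3 -m creep '[[0.66,0,0,3,0,0,0],[0.66,0,0,1.5,0,0,0],[0.66,0,0,0,0,0,0],[0.66,0,0,0,0,0,0]]' 20
```

```text
time_s: 41.1
ee_pos: [463.0, 18.1, 9.5]
ee_rot: [180.0, 0.0, 166.8]
force: [0.2, -0.7, 0.6]
gripper_width: 31.1
time_s: 41.6
ee_pos: [462.7, 18.2, 4.9]
ee_rot: [180.0, 0.0, 166.8]
force: [0.7, 0.5, -0.5]
gripper_width: 31.1
```

```bash
python3 -m creep '[[0.66,0,0,1.2,0,0,0],[0.9,0,0,0,0,0,0],[0.9,0,0,0,0,0,0],[0.9,0,0,0,0,0,0],[0.9,0,0,0,0,0,0]]' 20; python3 -m creep '[[0.9,0,0,-5,0,0,0],[0.9,0,0,-25,0,0,0],[0.9,0,0,-40,0,0,0],[0.9,0,0,0,0,0,0]]'
```

```text
time_s: 42.22
ee_pos: [462.5, 18.1, 3.4]
ee_rot: [180.0, -0.0, 166.8]
force: [-0.4, -0.2, -0.3]
gripper_width: 15.4
time_s: 42.72
ee_pos: [464.8, 18.1, 76.2]
ee_rot: [179.9, 0.4, 166.8]
force: [-0.6, -1.1, -0.7]
gripper_width: 15.8
```

```bash
python3 -m creep '[[0.9,8,20,0,0,0,0],[0.9,18,44,0,0,0,0],[0.9,20,50,0,0,0,0],[0.9,20,50,0,0,0,0],[0.9,20,50,0,0,0,0]]'; python3 -m creep '[[0.9,20,50,0,0,0,0],[0.9,18,40,0,0,0,0],[0.9,6.9,14.8,0,0,0,0],[0.9,0,0,0,0,0,-10.6],[0.9,0,0,0,0,0,-10.6]]'; python3 -m creep '[[0.9,0,0,0,0,0,0],[0.9,0,0,0,0,0,0]]'
python3 - <<'E'
from h import *
print(state()['ee_pos'],state()['ee_rot'])
snap('wrist','w11');snap('scene','s11');snap('top','t11')
E
```

```text
time_s: 43.35
ee_pos: [426.7, 247.4, 72.6]
ee_rot: [-179.9, -0.1, 166.8]
force: [-0.4, -0.9, -0.2]
gripper_width: 16.1
time_s: 43.98
ee_pos: [407.4, 357.4, 72.6]
ee_rot: [-179.9, -0.1, -171.7]
force: [-1.0, 0.6, -1.1]
gripper_width: 15.9
time_s: 44.22
ee_pos: [407.9, 357.7, 73.1]
ee_rot: [-180.0, -0.0, -172.2]
force: [0.0, 0.4, -0.1]
gripper_width: 16.2
[407.86257586 357.70216415  73.12902913] [-1.79969779e+02 -4.03457845e-02 -1.72199142e+02]
```

View pics/w11.png

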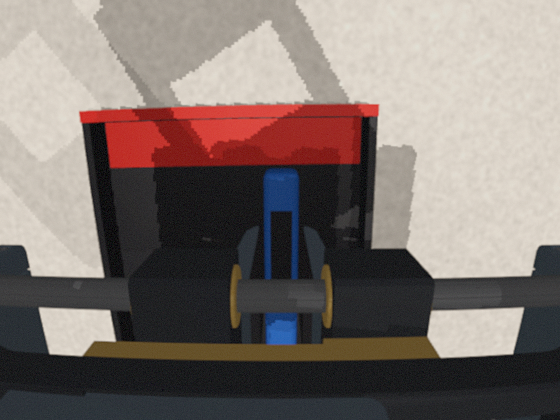

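View pics/s11.png

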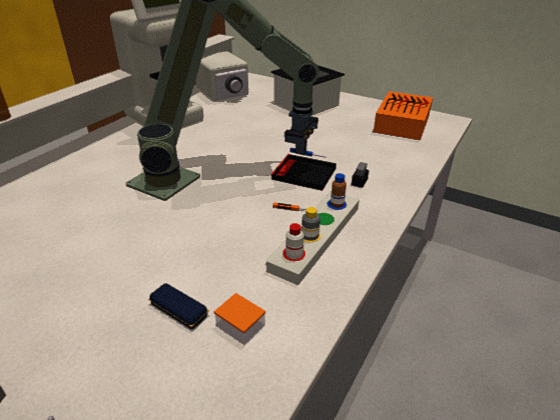

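Run:
```python
from h import *
d=grab_frame('wrist')
a=onz(d,81,113,25);b=onz(d,378,105,25);print(a,b,np.linalg.norm(a-b),np.degrees(np.arctan2(*(a-b)[[1,0]]))-90)
y=(a-b)/np.linalg.norm(a-b); x=np.array([-y[1],y[0],0]); 
if x[0]<0:x=-x
yy=np.array([-x[1],x[0],0])
c=(a+b)/2+105*x; print('centre',c,'yaw',np.degrees(np.arctan2(x[1],x[0])))
p=state()['ee_pos']; print('tcp in tray',(p-c)@x,(p-c)@yy)
```

```text
[351.21554311 225.29414006  25.        ] [323.40017692 403.14589199  25.        ] 180.01372242944137 -171.1111552104344
centre [441.0468067  330.44440942  25.        ] yaw 8.888844789565612
tcp in tray -28.401458662597918 32.53010819178597
```

```bash
python3 -m creep '[[0.9,0,0,15,0,0,-0.8],[0.9,0,0,25,0,0,0],[0.9,0,0,15,0,0,0],[0.9,0,0,6,0,0,0],[0.9,0,0,0,0,0,0]]'; python3 -m creep '[[0.9,0,0,1,0,0,0],[0.9,0,0,1,0,0,0],[0.9,0,0,0,0,0,0]]'; python3 -m creep '[[0.9,0,0,0.5,0,0,0],[0.9,0,0,0.5,0,0,0],[0.9,0,0,0,0,0,0]]'
```

```text
time_s: 45.05
ee_pos: [407.9, 358.4, 12.1]
ee_rot: [-180.0, -0.0, -171.2]
force: [-1.5, 1.0, -0.9]
gripper_width: 15.7
time_s: 45.42
ee_pos: [408.0, 358.5, 10.8]
ee_rot: [180.0, 0.0, -171.2]
force: [-0.2, 0.8, -0.6]
gripper_width: 15.3
time_s: 45.8
ee_pos: [407.9, 358.4, 9.4]
ee_rot: [180.0, -0.0, -171.2]
force: [0.0, 0.0, -1.6]
gripper_width: 15.9
```

```bash
python3 -m creep '[[0.9,0,0,0.5,0,0,0],[0.9,0,0,0.3,0,0,0],[0.9,0,0,0,0,0,0]]'; python3 -m creep '[[0.9,0,0,0.5,0,0,0],[0.9,0,0,0,0,0,0],[0.9,0,0,0,0,0,0]]'
```

```text
time_s: 46.18
ee_pos: [407.9, 358.4, 8.6]
ee_rot: [180.0, 0.0, -171.2]
force: [0.8, 0.3, -0.5]
gripper_width: 15.8
time_s: 46.55
ee_pos: [408.0, 358.4, 8.4]
ee_rot: [180.0, 0.0, -171.2]
force: [-0.6, 0.7, 2.7]
gripper_width: 15.6
```

```bash
python3 -m creep '[[0.62,0,0,0,0,0,0],[0.62,0,0,0,0,0,0],[0.62,0,0,0,0,0,0],[0.62,0,0,-5,0,0,0],[0.62,0,0,-35,0,0,0]]'; python3 -m creep '[[0.62,0,0,-50,0,0,0],[0.62,0,0,-30,0,0,-9.3],[0.62,0,-30,0,0,0,0],[0.62,0,-50,0,0,0,0],[0.62,0,-50,0,0,0,0]]'; python3 -m creep '[[0.62,0,-50,0,0,0,0],[0.62,0,-50,0,0,0,0],[0.62,0,-40,0,0,0,0],[0.62,-1.3,-18.9,0,0,0,0],[0.62,0,0,0,0,0,0]]'; python3 -m creep '[[0.62,0,0,0,0,0,0],[0.62,0,0,0,0,0,0]]'
python3 drv.py
python3 - <<'E'
from h import *
print(state()['ee_pos'],state()['ee_rot'])
snap('wrist','w12');snap('top','t12')
E
```

```text
time_s: 47.18
ee_pos: [406.6, 357.3, 47.0]
ee_rot: [-179.8, -0.3, -171.2]
force: [0.8, -0.5, 0.5]
gripper_width: 34.5
time_s: 47.8
ee_pos: [448.6, 233.8, 128.6]
ee_rot: [180.0, 0.1, -161.8]
force: [0.9, 0.4, 0.2]
gripper_width: 35.0
time_s: 48.42
ee_pos: [499.2, 83.8, 128.3]
ee_rot: [180.0, 0.0, -162.0]
force: [0.5, -0.1, -0.0]
gripper_width: 34.6
time_s: 48.68
ee_pos: [498.5, 85.4, 128.1]
ee_rot: [180.0, -0.0, -161.8]
force: [0.2, -0.4, -0.4]
gripper_width: 34.8
wrist orange c 663.5 56.8 size 12.0 8.4 ang -85.8 px [198. 357.]
wrist orange c 633.2 145.3 size 11.9 11.5 ang -7.9 px [297. 357.]
wrist orange c 582.5 301.8 size 24.0 8.9 ang 89.1 px [468. 352.]
wrist orange c 627.2 160.5 size 33.8 12.9 ang 82.1 px [315. 355.]
wrist orange c 639.9 117.5 size 40.1 14.5 ang -61.4 px [269. 354.]
wrist orange c 659.5 40.0 size 30.3 12.3 ang -70.5 px [182. 345.]
wrist orange c 668.5 21.1 size 37.1 18.5 ang -72.4 px [158. 352.]
wrist orange c 611.4 194.7 size 31.1 20.3 ang -60.7 px [356. 348.]
wrist orange c 592.8 218.8 size 42.2 21.6 ang -37.7 px [386. 344.]
wrist orange c 582.2 264.1 size 24.1 20.0 ang -63.2 px [434. 343.]
wrist orange c 578.2 191.2 size 14.5 8.3 ang 57.6 px [365. 320.]
wrist orange c 622.0 43.1 size 13.4 12.0 ang 19.1 px [195. 317.]
wrist orange c 559.5 188.0 size 16.1 6.3 ang 22.7 px [371. 302.]
wrist orange c 590.7 33.8 size 32.0 11.1 ang -5.5 px [195. 283.]
wrist orange c 498.4 84.5 size 94.5 15.5 ang 17.8 px [281. 202.]
[498.51369828  85.23838908 128.11254879] [ 1.79981469e+02 -5.32852911e-03 -1.61822280e+02]
```

View pics/w12.png

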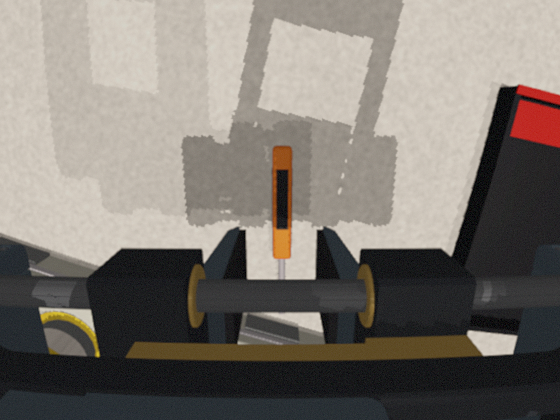

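View pics/t12.png

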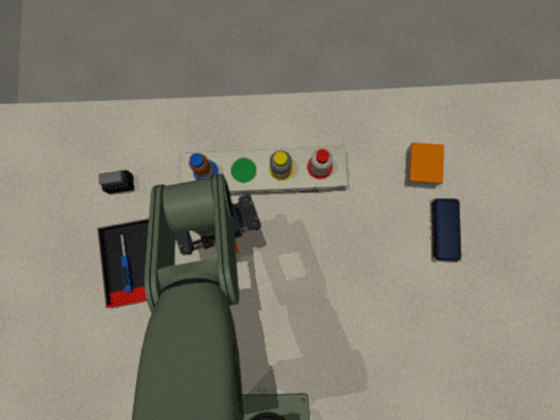

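The blue driver lies in the tray with its handle at the red end. The orange driver is centred between the fingers at 17.8°.

```bash
python3 -m creep '[[0.62,0,-0.7,30,0,0,0],[0.62,0,0,45,0,0,0],[0.62,0,0,30,0,0,0],[0.62,0,0,12,0,0,0],[0.62,0,0,0,0,0,0]]'; python3 -m creep '[[0.62,0,0,3,0,0,0],[0.62,0,0,2.5,0,0,0],[0.62,0,0,0,0,0,0],[0.62,0,0,0,0,0,0]]' 20
```

```text
time_s: 49.45
ee_pos: [499.0, 83.7, 10.9]
ee_rot: [180.0, -0.0, -161.9]
force: [0.4, 1.3, 1.1]
gripper_width: 34.5
time_s: 49.95
ee_pos: [499.3, 83.6, 6.0]
ee_rot: [-180.0, 0.0, -161.9]
force: [0.6, -0.2, 0.1]
gripper_width: 34.9
```

```bash
python3 -m creep '[[0.62,0,0.5,2.4,0,0,0],[0.9,0,0,0,0,0,0],[0.9,0,0,0,0,0,0],[0.9,0,0,0,0,0,0],[0.9,0,0,0,0,0,0]]' 20; python3 -m creep '[[0.9,0,0,-5,0,0,0],[0.9,0,0,-25,0,0,0],[0.9,0,0,-40,0,0,0],[0.9,0,0,0,0,0,0],[0.9,0,0,0,0,0,0]]'
```

```text
time_s: 50.58
ee_pos: [498.9, 84.0, 3.2]
ee_rot: [180.0, 0.0, -161.9]
force: [0.3, 0.3, -1.9]
gripper_width: 15.8
time_s: 51.2
ee_pos: [498.4, 83.9, 73.0]
ee_rot: [180.0, -0.0, -161.9]
force: [-0.6, 1.0, -0.2]
gripper_width: 16.3
```

```bash
python3 -m creep '[[0.9,2,20,0,0,0,0],[0.9,2,45,0,0,0,0],[0.9,2,50,0,0,0,0],[0.9,2,50,0,0,0,0],[0.9,2,40,0,0,0,0]]'; python3 -m creep '[[0.9,0.8,20,0,0,0,0],[0.9,0,0,0,0,0,9.3],[0.9,0,0,0,0,0,0],[0.9,0,0,0,0,0,0]]'
python3 - <<'E'
from h import *
print(state()['ee_pos'],state()['ee_rot'])
snap('wrist','w13')
E
```

```text
time_s: 51.82
ee_pos: [424.1, 276.8, 71.8]
ee_rot: [-180.0, -0.2, -161.9]
force: [0.6, 1.2, -0.1]
gripper_width: 15.8
time_s: 52.32
ee_pos: [418.4, 294.0, 72.5]
ee_rot: [-180.0, -0.1, -171.1]
force: [-0.3, -0.7, -0.5]
gripper_width: 15.8
[418.42221447 294.0383383   72.5047078 ] [-1.79961710e+02 -8.59993556e-02 -1.71105641e+02]
```

View pics/w13.png

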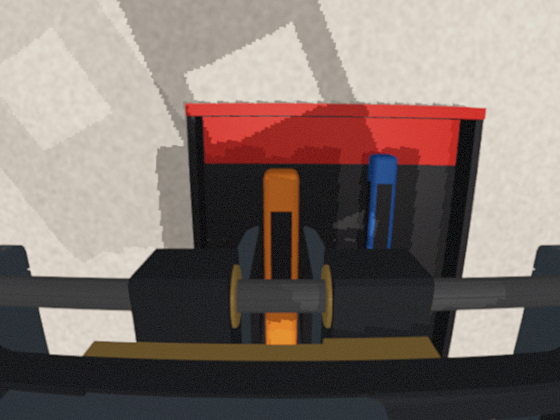

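The orange driver hangs at (281,230), parallel to the blue one lying at (382,200), and both handles are at the red end. Lowering it now.

```bash
python3 -m creep '[[0.9,0,0,15,0,0,0],[0.9,0,0,25,0,0,0],[0.9,0,0,15,0,0,0],[0.9,0,0,5,0,0,0],[0.9,0,0,0,0,0,0]]'; python3 -m creep '[[0.9,0,0,1,0,0,0],[0.9,0,0,1,0,0,0],[0.9,0,0,0,0,0,0]]'; python3 -m creep '[[0.9,0,0,0.7,0,0,0],[0.9,0,0,0.5,0,0,0],[0.9,0,0,0,0,0,0]]'
```

```text
time_s: 53.0
ee_pos: [418.8, 294.5, 13.0]
ee_rot: [-180.0, -0.0, -171.2]
force: [-0.5, 0.7, -0.1]
gripper_width: 15.7
time_s: 53.38
ee_pos: [418.9, 294.6, 11.5]
ee_rot: [180.0, 0.0, -171.2]
force: [0.2, 0.3, -0.2]
gripper_width: 15.9
time_s: 53.75
ee_pos: [418.7, 294.6, 10.0]
ee_rot: [180.0, -0.0, -171.2]
force: [-0.8, -0.2, 0.1]
gripper_width: 15.8
```

```bash
python3 -m creep '[[0.9,0,0,0.6,0,0,0],[0.9,0,0,0.5,0,0,0],[0.9,0,0,0,0,0,0]]'; python3 -m creep '[[0.9,0,0,0.5,0,0,0],[0.9,0,0,0,0,0,0],[0.9,0,0,0,0,0,0]]'; python3 -m creep '[[0.9,0,0,0.4,0,0,0],[0.9,0,0,0,0,0,0],[0.9,0,0,0,0,0,0]]'
```

```text
time_s: 54.12
ee_pos: [418.8, 294.5, 8.9]
ee_rot: [180.0, -0.0, -171.2]
force: [-0.3, 0.4, 0.0]
gripper_width: 16.0
time_s: 54.5
ee_pos: [418.8, 294.6, 8.5]
ee_rot: [180.0, 0.0, -171.2]
force: [0.4, 0.3, -0.8]
gripper_width: 15.7
time_s: 54.88
ee_pos: [418.9, 294.6, 8.2]
ee_rot: [180.0, 0.0, -171.2]
force: [-1.3, -0.6, 1.1]
gripper_width: 16.0
```

```bash
python3 -m creep '[[0.62,0,0,0,0,0,0],[0.62,0,0,0,0,0,0],[0.62,0,0,0,0,0,0],[0.62,0,0,-5,0,0,0],[0.62,0,0,-35,0,0,0]]'; python3 -m creep '[[0.62,0,0,-50,0,0,0],[0.62,0,0,-50,0,0,0],[0.62,0,0,-50,0,0,0],[0.62,20,25,0,0,0,0],[0.62,35,45,0,0,0,0]]'; python3 -m creep '[[0.62,35,45,0,0,0,0],[0.62,35,45,0,0,0,0],[0.62,35,45,0,0,0,0],[0.62,35,45,0,0,0,0],[0.62,30,35,0,0,0,0]]'; python3 -m creep '[[0.62,0,0,0,0,0,0],[0.62,0,0,0,0,0,0],[0.62,0,0,0,0,0,0]]'
python3 meas.py; python3 drv.py top
python3 - <<'E'
from h import *
snap('scene','s14')
im=cv2.imread('pics/s14.png');cv2.imwrite('pics/s14c.png',cv2.resize(im[140:290,160:400],None,fx=3,fy=3,interpolation=cv2.INTER_CUBIC))
E
```

```text
time_s: 55.5
ee_pos: [417.4, 293.6, 47.0]
ee_rot: [-179.9, -0.3, -171.2]
force: [1.4, -0.1, 1.1]
gripper_width: 34.8
time_s: 56.12
ee_pos: [354.2, 355.6, 199.3]
ee_rot: [179.9, 0.1, -171.4]
force: [-0.5, 1.0, -0.3]
gripper_width: 34.9
time_s: 56.75
ee_pos: [151.1, 543.1, 198.4]
ee_rot: [180.0, 0.0, -171.2]
force: [0.5, 0.3, 0.9]
gripper_width: 34.6
time_s: 57.12
ee_pos: [153.8, 541.0, 198.2]
ee_rot: [-180.0, 0.0, -171.3]
force: [-0.7, -0.3, -0.3]
gripper_width: 34.9
red 143 [322.1 155.3] z45 [ 699.5 -163.1] z106 [ 681.1 -157.6] z12 [ 709.4 -166.1] bbox 316 329 149 162
red 127 [318.1 171.4] z45 [ 656.3 -150.6] z106 [ 640.3 -145.8] z12 [ 665.  -153.2] bbox 307 332 159 178
red 943 [141.2 294.2] z45 [355.  307.8] z106 [355.8 287.1] z12 [354.6 319. ] bbox 106 175 281 307
orange 1312 [426.3 162.7] z45 [ 668.3 -428.9] z106 [ 651.7 -408.6] z12 [ 677.3 -439.8] bbox 409 443 143 183
orange 94 [200.8 165.8] z45 [683.4 157.2] z106 [665.9 144.9] z12 [692.8 163.9] bbox 190 208 156 171
orange 227 [150.3 268.6] z45 [418.  286.3] z106 [415.2 266.8] z12 [419.5 296.8] bbox 145 157 250 287
yellow 163 [28
[... 362 characters left out ...]
] bbox 190 202 154 166
blue 129 [209.5 174.4] z45 [659.3 134.3] z106 [643.1 123.2] z12 [668.  140.2] bbox 194 217 161 183
blue 90 [124.6 263. ] z45 [434.4 352.4] z106 [430.7 329.2] z12 [436.3 364.9] bbox 121 128 256 276
blue 57 [127.5 286. ] z45 [376.3 342.9] z106 [375.9 320.3] z12 [376.5 355.1] bbox 124 130 278 291
top orange c 405.2 290.7 size 127.5 42.9 ang 24.1 px [154. 278.]
top orange c 695.5 165.7 size 47.5 33.1 ang -53.0 px [200. 165.]
top orange c 677.6 -438.9 size 107.2 87.4 ang -6.6 px [426. 163.]
top blue c 409.5 360.9 size 93.7 18.8 ang 8.8 px [125. 273.]
top blue c 496.6 -474.8 size 140.1 39.7 ang -2.3 px [445. 231.]
top blue c 688.5 154.5 size 90.0 65.0 ang 16.6 px [203. 170.]
```

View pics/crop1.png

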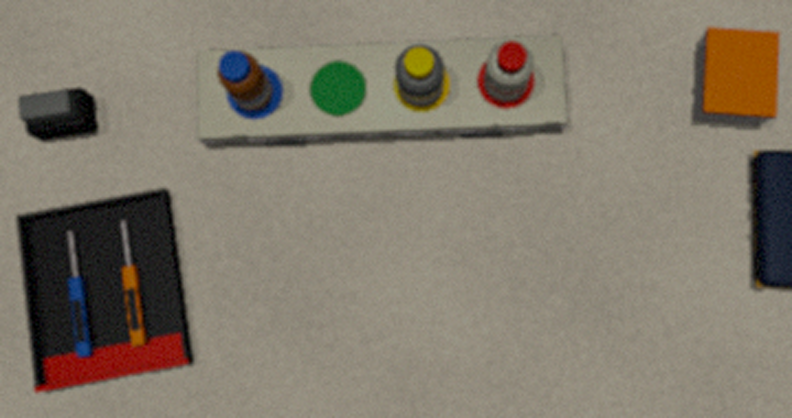

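View pics/s14c.png

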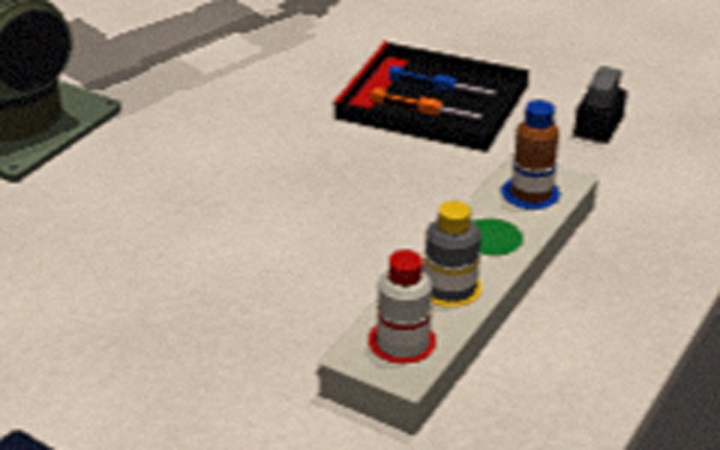

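The final views show all three bottles upright on their marks with the caps down, and both drivers parallel in the tray with handles at the red end. One last numeric check on the caps, then I'll hand in.

Run:
```python
from h import *
d=grab_frame('top')
for n,u,v,z,m in [('blue',196,159.7,156,(667.9,144.9)),('yel',280,158,140,(669.1,-54.8)),('red',322.1,155.3,144,(669.7,-154.9))]:
    print(n,onz(d,u,v,z)[:2].round(1),m)
from workcell import job_done
print(job_done())
```

```text
blue [667.  146.4] (667.9, 144.9)
yel [668.2 -53.5] (669.1, -54.8)
red [ 669.6 -154.2] (669.7, -154.9)
the job is handed in; nothing more can be done
None
```

The bench is tidied and the job was handed in at about 57 s on the robot's clock.

- **Bottles:** The blue, yellow and red bottles (no green one was present) stand upright on the ledge. In the last top view each is within about 2 mm of its mark's centre.
- **Caps:** I pressed each cap only after its bottle stood on the ledge. Each stopped at its expected home height (TCP at 158.2, 142.2 and 146.2 mm), with the force reaching about 16 N. No white neck shows in the final pictures.
- **Drivers:** The orange and blue drivers (no green-handled one was present) lie flat and parallel in the tray, about 65 mm apart, with their handles at the red-banded end. The blue one was knocked aside during the run, so I measured it again before picking it up.
- **Bystanders:** I did not touch the case, stamp or lens box. They look unmoved in the final pictures, though I measured only the lens box.

One last reading disagreed. The automatic measurement of the orange handle from the top view gave the wrong size and angle, apparently because its colour mask merged with the red strip. The zoomed top picture shows the driver lying straight.

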